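# Get the bud pot out from behind the packed bottles

### The arm

A 6-joint arm with a two-finger parallel gripper is mounted at the origin on the work surface. World frame = base frame: x ahead of the robot, y to its left, z up, the work surface at z = 0. Lengths are in m, angles in degrees, forces in N, time in s.
With the tool pointing down it reaches from about 0.375 to 0.9 m from the base axis. Payload 3.1 kg.
Tool frame: the origin (TCP) lies at the centre of the arm's flange, where the gripper is bolted on; the fingertips stand 182 mm ahead of it and the grasp point (between the pads) lies 164 mm ahead of it; x points along the fingers, z is the direction in which the jaws open and shut, and the axes are right-handed (so a half turn about x gives the same grasp; the last joint's range is limited). The gripper opens to 87 mm and grips with 3 to 60 N. Pads are 19 mm wide; open, the fingers measure 117 mm over their backs; the gripper's body (75 mm by 190 mm) begins 51 mm behind the grasp point.
Start: joints at [-81.389, 30.224, 82.088, -0, 67.689, -10.227], TCP at [0.202, -0.591, 0.405] pointing down, gripper open.
Joint ranges: [-176.69, 176.69], [-43.24, 126.21], [12.49, 139.97], [-82, 262], [0, 151.66], [-163.58, 163.58]. Speed limits (degrees/s): [159.86, 159.86, 180, 180, 180, 180].

### API

Orientations are given as a 3x3 rotation matrix whose columns are the frame's x, y, z axes.
In Python, from rig import bot gives the robot as it stands.
- The arm moves only by the shell command python3 -m crank 'ROWS' [OPENING]. ROWS is JSON, a list of rows, each an object with "offset": the shift along the tool's x, y, z in m, a list of three; "spin": the turn about the tool's x in rad. A call has 1 to 12 rows; each row shifts and turns the commanded pose from where the row before left it, along the tool's axes as they then stand; what a row does not reach is not made up. A row lasts 1/10 s, in which the tool goes at most 50 mm and 8.59 degrees, less where a joint would pass 70% of its speed; a pose out of reach is approached as far as the arm can. A call is refused whole if a number of a shift passes 0.05 or a number of a turn 0.15, either way. A call with a gripper value outside its range is refused whole. OPENING is the finger opening in m, from 0 to 0.087, set as the call begins (- or left out, the last holds). The fingers move at their own pace and stop on an object; the grip force is fixed at half the most. Time passes only in rows, so rows that do not move let the fingers close. It gives the time, the measured TCP pose, the force and the opening at its end, in the units of the state.
- bot.read_state(): the state, without advancing time (a new reading comes with each control period).
- bot.capture(name): name is "scene" or "top" or "wrist"; returns a dict with "pixels" (400x640x3 uint8, blue, green, red), "depth" (400x640 float32, m along the optical axis (not along the pixel's ray), 0 where there is no reading), "K" (3x3 intrinsics, pixels), "k1" (the pictures are not rectified: a ray, as slopes to the right and down, at radius r is drawn at 1 + k1 r^2 times it, then the intrinsics apply), "world_to_cam" (4x4, takes a point from world to camera coordinates). Camera axes: x right, y up, looking along -z (the intrinsics and any distortion apply to the point x, -y, -z); pixel columns grow to the right and rows downward; lengths in m; the calibration is good to about 2 mm. A picture is of the moment at which its call begins.
- bot.hand_in(): hands the job in, once; it reports no verdict.
Trained networks look in a picture, given as the dict that the camera call returned (one of the last four; its "shot" number tells which), for a name from the list of things; names that differ only in an ending like _2 or _b are one class to them, and where a whole thing is asked for, a point or a joint stands for the part that bears it (a point fixed in the world has none). Each returns a list of dicts, best first, with "p" (0 to 1); they miss things now and then, are a little off and sometimes report something else, mostly with a low value. They report only what shows in the picture. A call takes as long as a camera call. They do not tell look-alikes from the thing itself.
- bot.regions_of(label, picture): "region" (400x640 bool, what is visible of it) and "extent" ([centre column, centre row, width, height] in pixels, round what is visible of it).
The state is a dict: "time_s": time; "joint_positions": joint angles; "qvel": joint speeds; "tau": joint torques, N m; "position": TCP position; "tcp_rot": TCP orientation; "force": force on the tool from outside, world axes, zero at the start; "moment": the same for the moment, N m; "opening": opening from 0.0 (shut) to 1.0 (fully open).
Only numpy, scipy, OpenCV 4.12 (cv2) and the standard library are available. Lean on these libraries where they do the work, as an engineer would, in place of code of your own. Each camera call takes 0.05 s, during which the arm holds its last target.

### The job

The grey-green bud pot at the back of the kiln shelf still needs its bands painted, and three bottles stand in the way. Stand all three bottles on the ware board, then set the pot on the middle of the banding wheel, and then put each bottle back on the middle of the clay cookie it came from (the one of its own colour), so the kiln can be closed. The glaze is still raw: keep everything upright, set each piece down gently without dropping it, and do not disturb the glaze jar and the kiln post that stand nearby.

Things in the scene. Friction and masses are not known exactly. Their poses are not given: they have to be found in the camera images.
- bottle_white: Round bottle, cream-white, with dark blue bands and rim. 126 mm tall, loose, 0.2-0.4 kg. Foot 46 mm across, straight body 56 mm across up to height 80, shoulder, then straight neck 24 mm across from height 96 to the top at 126; closed (mouth only drawn). Grip the neck from above, fingertips above the shoulder. Origin: centre of underside, z up.
- bottle_red: Round bottle, brick-red, with cream bands and rim. 132 mm tall, loose, 0.2-0.4 kg. Foot 46 mm across, straight body 56 mm across up to height 86, shoulder, then straight neck 24 mm across from height 102 to the top at 132; closed (mouth only drawn). Grip the neck from above, fingertips above the shoulder. Origin: centre of underside, z up.
- bottle_dark: Round bottle, near-black, with ochre-yellow bands and rim. 138 mm tall, loose, 0.2-0.4 kg. Foot 46 mm across, straight body 56 mm across up to height 92, shoulder, then straight neck 24 mm across from height 108 to the top at 138; closed (mouth only drawn). Grip the neck from above, fingertips above the shoulder. Origin: centre of underside, z up.
- cookie_white: Cream-white clay drip disc (kiln cookie), 70 mm across, 6 mm thick, fixed on the kiln shelf, in any of three places. The white bottle stands on its middle at the start, with the disc's rim showing all round. Origin: centre of underside; upper face 6 mm higher.
- cookie_red: Brick-red clay drip disc (kiln cookie), 70 mm across, 6 mm thick, fixed on the kiln shelf, in any of three places. The red bottle stands on its middle at the start, with the disc's rim showing all round. Origin: centre of underside; upper face 6 mm higher.
- cookie_dark: Near-black clay drip disc (kiln cookie), 70 mm across, 6 mm thick, fixed on the kiln shelf, in any of three places. The dark bottle stands on its middle at the start, with the disc's rim showing all round. Origin: centre of underside; upper face 6 mm higher.
- bud_pot: Squat closed bud pot, pale grey-green, tiny cream mouth, 60 mm across, 48 mm tall, loose, 0.12-0.25 kg. Wall straight from 13 to 31 mm height: grip it across there from above. Stands behind the bottles (their middles 72 mm off) on the buff kiln shelf, upper face 47 mm above the table, on a fixed brick hearth 236 x 234 mm. Origin: centre of underside, z up.
- banding_wheel: Banding wheel (turntable): green pedestal, silver round head 160 mm across with rings, flat upper face 60 mm above the table; the head turns easily about its upright axis, the pedestal is fixed. Origin: on that axis at table height. Left or right of the kiln; the ware board is on the other side.
- ware_board: Ware board, the side area: pale pine plank, 280 mm (its x) by 150 mm (its y), flat upper face 30 mm above the table, fixed. Origin: centre of underside at table height. Left or right of the kiln.
- glaze_jar: Bystander: green glass jar, white lid, 72 mm across, 85 mm tall, loose. Origin: centre of underside.
- kiln_post: Bystander: buff round kiln post, 38 mm across, 102 mm tall, loose, standing. Origin: centre of underside.
There are look-alikes about, which are no part of the job. There is more than one size of the bottle_red; the one meant has the size given above. There is more than one size of the bud_pot; the one meant has the size given above.

How it is judged:
By the outcome, as a careful person would: the job done as asked, in the order asked, and still so for the second after the job is handed in, with the robot touching nothing.
It also fails if it takes over 144 s, if anything falls off the work surface, if the arm or the gripper's body presses on something with over 40 N, if the wrist force passes 120 N, or if a joint passes its speed limit or range.

## Working session

There is one attempt and no reset: what is moved stays moved. The work goes in short steps, Python scripts to look and compute and a shell command to move; the robot and the scene stay as the last step left them, time stands still between calls to the robot, and variables do not carry over. Pictures are saved under pics/ and viewed, and the job is handed in when it is done.

```bash
ls; mkdir -p pics
python3 - <<'E'
from rig import bot
import cv2
s=bot.read_state();print(s)
for n in ("scene","top","wrist"):
    c=bot.capture(n);cv2.imwrite(f"pics/{n}0.png",c["pixels"]);print(n,c["K"].tolist() if hasattr(c["K"],'tolist') else c["K"],c["k1"],c["world_to_cam"])
E
```

```text
pics
{'time_s': 0.0, 'joint_positions': array([-8.13872622e+01,  3.02786519e+01,  8.21559933e+01, -6.82506014e-04,
        6.76890303e+01, -1.02273901e+01]), 'qvel': array([ 0.01067987, -0.01320546, -0.07766957,  0.0607954 , -0.09332642,
       -0.03176877]), 'tau': array([ 7.49445553e-04, -4.40039170e+01, -1.76589668e+01,  6.34509372e-02,
        5.83671767e-02, -1.65780184e-04]), 'position': array([ 0.20180403, -0.59116273,  0.40377676]), 'tcp_rot': array([[-3.34148763e-04,  9.46421923e-01,  3.22932551e-01],
       [ 2.13255023e-03,  3.22932509e-01, -9.46419593e-01],
       [-9.99997670e-01,  3.72424950e-04, -2.12619979e-03]]), 'force': array([ 0.02158361,  0.88642143, -0.19554196]), 'moment': array([0.02239955, 0.02908881, 0.02272078]), 'opening': 0.9964981144163443}
scene [[381.5147863128312, 0.0, 315.4076952657307], [0.0, 381.5147863128312, 199.51883863714423], [0.0, 0.0, 1.0]] -0.027129002276332855 [[ 0.48014813  0.87709959 -0.01241292 -0.30030339]
 [-0.56214293  0.31853382  0.76323753  0.29339877]
 [ 0.67338927 -0.35948924  0.64599875 -1.39877351]
 [ 0.          0.          0.          1.        ]]
top [[417.8310070513394, 0.0, 319.06864270045503], [0.0, 417.8310070513394, 195.4469831141482], [0.0, 0.0, 1.0]] -0.03950039004451774 [[ 0.00951545 -0.99994673 -0.00400034  0.00729854]
 [ 0.98527204  0.00869262  0.17077309 -0.61579657]
 [-0.17072922 -0.00556641  0.98530226 -1.0138345 ]
 [ 0.          0.          0.          1.        ]]
wrist [[322.58798704161507, 0.0, 319.73036994228687], [0.0, 322.58798704161507, 193.50809060167137], [0.0, 0.0, 1.0]] -0.015781207484305854 [[ 0.32116412 -0.94702194 -0.00174757 -0.62404223]
 [ 0.90934241  0.30890015 -0.27870608  0.03228816]
 [ 0.26448059  0.08792125  0.96037486 -0.39204214]
 [ 0.          0.          0.          1.        ]]
```

View pics/scene0.png

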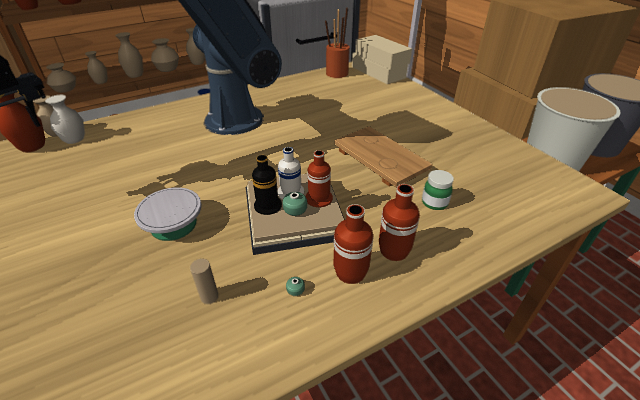

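View pics/top0.png

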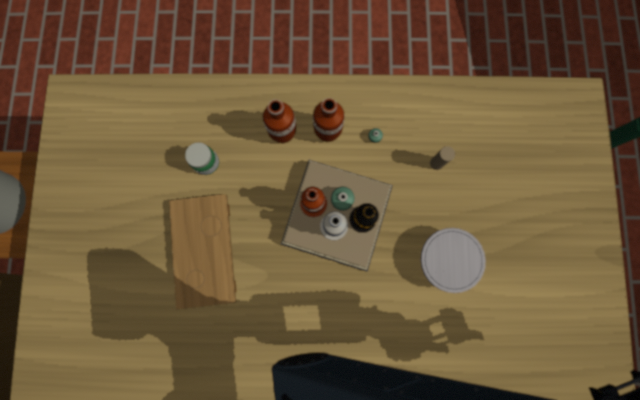

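View pics/wrist0.png

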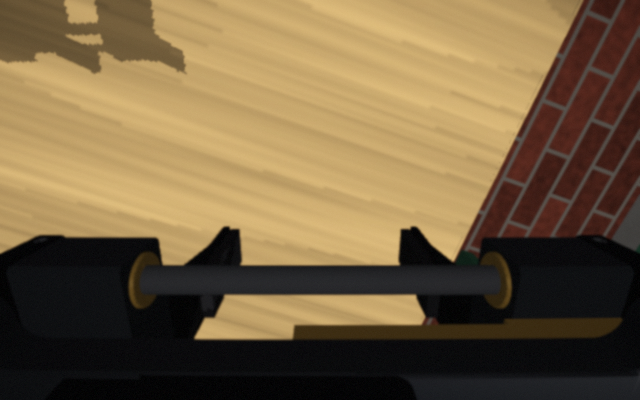

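```bash
cat > h.py <<'E'
import numpy as np, cv2
from rig import bot
from scipy.optimize import least_squares
def ray(c,u,v):
    K=c["K"];xd=(u-K[0][2])/K[0][0];yd=(v-K[1][2])/K[1][1]
    x,y=xd.copy(),yd.copy()
    for _ in range(15):
        f=1+c["k1"]*(x*x+y*y);x=xd/f;y=yd/f
    return x,y
def cloud(c):
    v,u=np.mgrid[0:400,0:640].astype(float)
    x,y=ray(c,u,v);d=c["depth"].astype(float)
    P=np.stack([x*d,-y*d,-d],-1)
    W=np.asarray(c["world_to_cam"]);R=W[:3,:3];t=W[:3,3]
    return (P-t)@R, d>0
def proj(c,p):
    W=np.asarray(c["world_to_cam"]);q=W[:3,:3]@np.asarray(p)+W[:3,3]
    x,y=q[0]/-q[2],-q[1]/-q[2];f=1+c["k1"]*(x*x+y*y)
    K=c["K"];return K[0][0]*x*f+K[0][2],K[1][1]*y*f+K[1][2]
def prof(name):
    H={"bottle_white":126,"bottle_red":132,"bottle_dark":138}.get(name)
    if H: return np.array([[23,0],[28,5],[28,H-46],[12,H-30],[12,H],[0,H]])/1000.
    if name=="bud_pot": return np.array([[20,0],[30,13],[30,31],[8,46],[0,48]])/1000.
    if name=="glaze_jar": return np.array([[36,0],[36,85],[0,85]])/1000.
    if name=="kiln_post": return np.array([[19,0],[19,102],[0,102]])/1000.
def segd(p,a,b):
    t=np.clip(((p-a)@(b-a))/((b-a)@(b-a)),0,1);return np.linalg.norm(p-(a+t[:,None]*(b-a)),axis=1)
def fit(P,name,z0=None,init=None):
    pr=prof(name)
    def res(q):
        z=z0 if z0 is not None else q[2]
        r=np.hypot(P[:,0]-q[0],P[:,1]-q[1]);p=np.stack([r,P[:,2]-z],1)
        return np.min([segd(p,pr[i],pr[i+1]) for i in range(len(pr)-1)],axis=0)
    q0=list(init if init is not None else np.median(P[:,:2],axis=0))+([] if z0 is not None else [np.percentile(P[:,2],2)])
    s=least_squares(res,q0,loss="soft_l1",f_scale=0.003,diff_step=1e-4)
    return s.x,np.median(res(s.x))
E
python3 - <<'E'
from h import *
for n in ("top","scene"):
    c=bot.capture(n);P,ok=cloud(c)
    for l in ["bottle_white","bottle_red","bottle_dark","bud_pot","glaze_jar","kiln_post","banding_wheel","ware_board","cookie_red","cookie_white","cookie_dark"]:
        for r in bot.regions_of(l,c)[:4]:
            m=r["region"]&ok
            m2=cv2.erode(m.astype(np.uint8),np.ones((3,3)))>0
            if m2.sum()<8:m2=m
            Q=P[m2]
            out=[n,l,round(r["p"],2),np.round(r["extent"]).tolist(),len(Q)]
            if len(Q)<8: print(*out);continue
            if prof(l) is not None:
                x,e=fit(Q,l);out+=[np.round(x,4).tolist(),round(e,4)]
            out+=["med",np.round(np.median(Q,0),4).tolist(),"zmax",round(np.percentile(Q[:,2],98),4),round(Q[:,2].min(),3)]
            print(*out)
E
```

```text
top bottle_white 0.66 [333.0, 224.0, 27.0, 27.0] 378 [0.5378, -0.0252, 0.0553] 0.0011 med [0.5321, -0.0231, 0.1451] zmax 0.1814 0.101
top bottle_red 0.93 [329.0, 118.0, 31.0, 45.0] 893 [0.7975, -0.0086, 0.0518] 0.0038 med [0.7877, -0.0091, 0.1371] zmax 0.1903 0.034
top bottle_red 0.86 [314.0, 201.0, 26.0, 26.0] 399 [0.5953, 0.0276, 0.0555] 0.0009 med [0.5874, 0.0262, 0.1512] zmax 0.1873 0.101
top bottle_red 0.62 [279.0, 120.0, 32.0, 42.0] 967 [0.7926, 0.1127, 0.0512] 0.0039 med [0.784, 0.1092, 0.1363] zmax 0.1903 0.036
top bottle_dark 0.89 [368.0, 217.0, 27.0, 28.0] 394 [0.5563, -0.0991, 0.0554] 0.0008 med [0.5491, -0.0925, 0.1571] zmax 0.1934 0.105
top bud_pot 0.9 [342.0, 199.0, 25.0, 24.0] 342 [0.605, -0.0452, 0.0867] 0.0047 med [0.6035, -0.044, 0.0876] zmax 0.0978 0.077
top bud_pot 0.67 [377.0, 136.0, 10.0, 18.0] 92 [0.7703, -0.1548, 0.0208] 0.0038 med [0.786, -0.1355, 0.0279] zmax 0.0351 0.021
top bud_pot 0.3 [336.0, 225.0, 27.0, 27.0] 364 [0.5388, -0.0269, 0.139] 0.0042 med [0.5322, -0.0238, 0.1454] zmax 0.1814 0.128
top glaze_jar 0.96 [200.0, 159.0, 35.0, 32.0] 671 [0.7152, 0.3
[... 2179 characters left out ...]
27.0, 51.0] 687 [0.715, -0.3064, 0.0006] 0.0005 med [0.7308, -0.3075, 0.0713] zmax 0.1038 0.005
scene banding_wheel 0.8 [168.0, 213.0, 65.0, 54.0] 2355 med [0.4765, -0.3247, 0.0613] zmax 0.0638 0.006
scene ware_board 0.82 [383.0, 155.0, 97.0, 56.0] 2419 med [0.4995, 0.3022, 0.0299] zmax 0.0326 0.007
scene cookie_red 0.76 [318.0, 201.0, 25.0, 15.0] 37 med [0.6134, 0.0068, 0.0532] zmax 0.0551 0.05
scene cookie_red 0.15 [291.0, 194.0, 26.0, 12.0] 16 med [0.5328, -0.0521, 0.0535] zmax 0.0554 0.051
scene cookie_white 0.39 [292.0, 194.0, 35.0, 14.0] 19 med [0.5387, -0.0503, 0.0528] zmax 0.0543 0.051
scene cookie_dark 0.6 [267.0, 206.0, 26.0, 18.0] 68 med [0.5818, -0.0958, 0.0534] zmax 0.0563 0.051
```

Run:
```python
from h import *
c=bot.capture("top");P,ok=cloud(c)
cv2.imwrite("pics/crop0.png",cv2.resize(c["pixels"][90:280,250:410],None,fx=3.6,fy=3.1,interpolation=cv2.INTER_CUBIC)[:600])
c2=bot.capture("scene");P2,ok2=cloud(c2)
for cc,PP,oo in((c,P,ok),(c2,P2,ok2)):
    r=bot.regions_of("banding_wheel",cc)[0];m=r["region"]&oo;Q=PP[m]
    Q=Q[abs(Q[:,2]-.061)<.006]; (x,y),rad=cv2.minEnclosingCircle((Q[:,:2]*1000).astype(np.float32));print("wheel",x,y,rad,np.median(Q[:,2]))
    mm=(r["region"]).astype(np.uint8)
    r=bot.regions_of("ware_board",cc)[0];m=r["region"]&oo;Q=PP[m];Q=Q[abs(Q[:,2]-.03)<.006]
    print("board",cv2.minAreaRect((Q[:,:2]*1000).astype(np.float32)))
    for l,z in(("bud_pot",.048),("bottle_red",.0535),("bottle_white",.0535),("bottle_dark",.0535)):
      for r in bot.regions_of(l,cc)[:3]:
        Q=PP[r["region"]&oo]; md=np.median(Q,0)
        if abs(md[0]-.57)<.07 and abs(md[1])<.13: print(l,len(Q),fit(Q,l,z)); 
    # wheel circle by RANSAC-free lsq of boundary
```

```text
wheel 456.261474609375 -319.7088623046875 79.4601821899414 0.06048286654355205
board ((475.328125, 314.740966796875), (278.6219482421875, 152.9877471923828), 7.311356067657471)
bud_pot 414 (array([ 0.60635873, -0.04630968]), np.float64(0.0015241720733978024))
bottle_red 522 (array([0.59543105, 0.02745966]), np.float64(0.0011578457552650985))
bottle_white 479 (array([ 0.53752413, -0.02495346]), np.float64(0.0013100482700688862))
bottle_dark 503 (array([ 0.55623125, -0.09884544]), np.float64(0.0011852043531628003))
wheel 454.2567138671875 -322.2093200683594 81.51718139648438 0.061558270637424015
board ((475.09075927734375, 313.35003662109375), (281.9028015136719, 153.56838989257812), 7.288476467132568)
bud_pot 492 (array([ 0.60535898, -0.04603472]), np.float64(0.0011758888352269663))
bottle_red 928 (array([0.59439315, 0.02801906]), np.float64(0.0009693804141954684))
bottle_white 825 (array([ 0.53657732, -0.02452239]), np.float64(0.0009656056543914937))
bottle_dark 1028 (array([ 0.55511157, -0.09853162]), np.float64(0.0009545651981818773))
```

View pics/crop0.png

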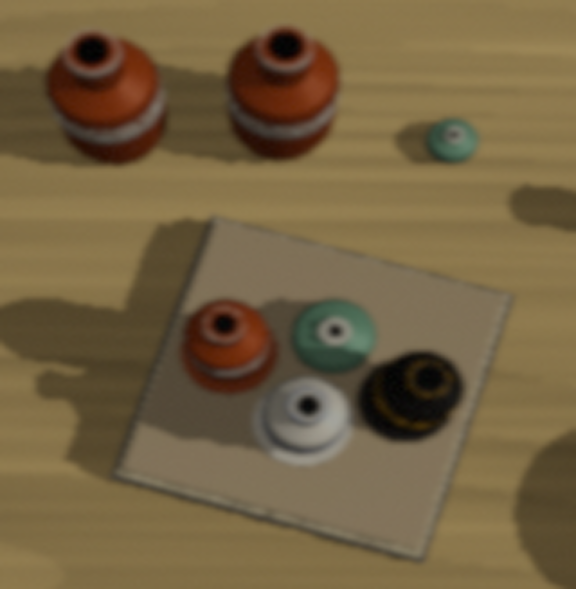

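Candidates: red bottles at (313,201), (280,120) and (328,119) in the top view. Only (313,201) stands on a cookie and is 132 mm tall; the others are about 190 mm tall and stand on the table. Pots are at (343,198), 60 mm across on the shelf, and at (375,135), about 35 mm tall on the table. I want the shelf one, and the crop confirms both choices.

```bash
python3 -m crank '[{"offset":[0,0,0],"spin":0.11},{"offset":[0,0,0],"spin":0.11},{"offset":[0,0,0],"spin":0.109},{"offset":[0,0,0],"spin":0}]' 0.05; python3 -m crank '[{"offset":[0,0.01,-0.016],"spin":0},{"offset":[0,0.02,-0.03],"spin":0},{"offset":[0,0.025,-0.039],"spin":0},{"offset":[0,0.025,-0.039],"spin":0},{"offset":[0,0.025,-0.039],"spin":0},{"offset":[0,0.025,-0.039],"spin":0},{"offset":[0,0.025,-0.039],"spin":0},{"offset":[0,0.025,-0.039],"spin":0},{"offset":[0,0.025,-0.039],"spin":0},{"offset":[0,0.025,-0.039],"spin":0},{"offset":[0,0.025,-0.039],"spin":0}]'
```

```text
time_s: 2.45
position: [0.2018, -0.5915, 0.4048]
tcp_rot: [[0.0, 1.0, -0.0], [-0.0, -0.0, -1.0], [-1.0, 0.0, 0.0]]
force: [-0.7, -0.1, -0.6]
opening: 0.72
time_s: 3.55
position: [0.4577, -0.1929, 0.405]
tcp_rot: [[0.001, 1.0, 0.002], [-0.001, 0.002, -1.0], [-1.0, 0.001, 0.001]]
force: [0.3, -0.5, -0.1]
opening: 0.577
```

```bash
python3 -m crank '[{"offset":[0,0.02,-0.032],"spin":0},{"offset":[0,0.02,-0.032],"spin":0},{"offset":[0,0.02,-0.032],"spin":0},{"offset":[0,0.02,-0.032],"spin":0},{"offset":[0,0.02,-0.032],"spin":0},{"offset":[0,0.02,-0.032],"spin":0},{"offset":[0,0.012,-0.02],"spin":0},{"offset":[0,0.0055,-0.0087],"spin":0},{"offset":[0,0,0],"spin":0},{"offset":[0,0,0],"spin":0},{"offset":[0,0,0],"spin":0}]'
python3 - <<'E'
from h import *
c=bot.capture("wrist");cv2.imwrite("pics/w1.png",c["pixels"])
print(bot.read_state()["position"])
print(proj(c,[.595,.0277,.185]))
E
```

```text
time_s: 4.65
position: [0.5939, 0.025, 0.4047]
tcp_rot: [[-0.001, 1.0, -0.001], [-0.0, -0.001, -1.0], [-1.0, -0.001, 0.0]]
force: [0.3, -0.0, -0.1]
opening: 0.575
[0.59398216 0.02490935 0.40476243]
(np.float64(315.6093816363799), np.float64(219.12324146314268))
```

View pics/w1.png

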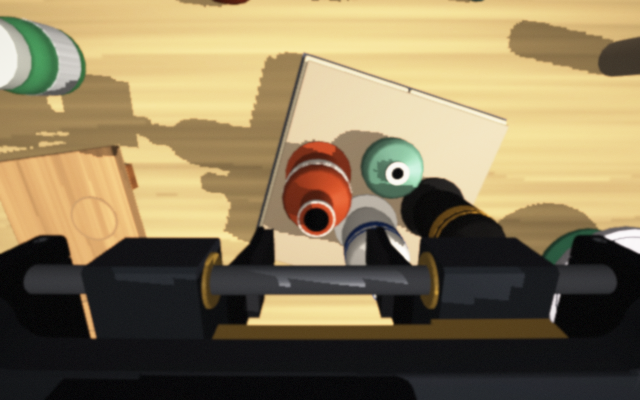

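The wrist view shows the red mouth at about (316,218). The measured position projects to (315.6,219), so the two agree.

```bash
python3 -m crank '[{"offset":[0.01,0.001,-0.0028],"spin":0},{"offset":[0.015,0,0],"spin":0},{"offset":[0.015,0,0],"spin":0},{"offset":[0.012,0,0],"spin":0},{"offset":[0.008,0,0],"spin":0},{"offset":[0.004,0,0],"spin":0},{"offset":[0,0,0],"spin":0},{"offset":[0,0,0],"spin":0}]'; python3 -m crank '[{"offset":[0,0,0],"spin":0},{"offset":[0,0,0],"spin":0},{"offset":[0,0,0],"spin":0},{"offset":[0,0,0],"spin":0},{"offset":[0,0,0],"spin":0},{"offset":[0,0,0],"spin":0}]' 0.0
```

```text
time_s: 5.5
position: [0.5957, 0.0289, 0.3411]
tcp_rot: [[0.001, 1.0, -0.0], [-0.0, -0.0, -1.0], [-1.0, 0.001, 0.0]]
force: [0.4, -0.3, 0.4]
opening: 0.573
time_s: 6.1
position: [0.5955, 0.0288, 0.3409]
tcp_rot: [[0.0, 1.0, -0.0], [-0.0, -0.0, -1.0], [-1.0, 0.0, 0.0]]
force: [0.0, -1.2, 0.4]
opening: 0.272
```

```bash
python3 -m crank '[{"offset":[-0.003,0,0],"spin":0},{"offset":[-0.008,0,0],"spin":0},{"offset":[-0.014,0,0],"spin":0},{"offset":[-0.014,0,0],"spin":0},{"offset":[-0.01,0,0],"spin":0},{"offset":[-0.004,0,-0.004],"spin":0},{"offset":[0,0,-0.012],"spin":0},{"offset":[0,-0.0045,-0.022],"spin":0},{"offset":[0,-0.004,-0.03],"spin":0},{"offset":[0,-0.004,-0.03],"spin":0},{"offset":[0,-0.004,-0.03],"spin":0},{"offset":[0,-0.004,-0.03],"spin":0}]';python3 -m crank '[{"offset":[0,-0.004,-0.03],"spin":0},{"offset":[0,-0.004,-0.03],"spin":0},{"offset":[0,-0.004,-0.03],"spin":0},{"offset":[0,-0.004,-0.025],"spin":0},{"offset":[0,0,-0.015],"spin":0},{"offset":[0,0,-0.006],"spin":0},{"offset":[0,0,-0.002],"spin":0},{"offset":[0,0,0],"spin":0},{"offset":[0,0,0],"spin":0}]'
```

```text
time_s: 7.3
position: [0.5741, 0.189, 0.3928]
tcp_rot: [[-0.002, 1.0, 0.0], [0.0, 0.0, -1.0], [-1.0, -0.002, -0.0]]
force: [0.5, 0.2, -2.5]
opening: 0.271
time_s: 8.2
position: [0.5593, 0.3239, 0.3937]
tcp_rot: [[-0.0, 1.0, -0.002], [-0.001, -0.002, -1.0], [-1.0, -0.0, 0.001]]
force: [-1.1, -0.2, -2.3]
opening: 0.269
```

```bash
python3 -m crank '[{"offset":[0.006,0,0],"spin":0},{"offset":[0.013,0,0],"spin":0},{"offset":[0.015,0,0],"spin":0},{"offset":[0.015,0,0],"spin":0},{"offset":[0.012,0,0],"spin":0},{"offset":[0.007,0,0],"spin":0},{"offset":[0.004,0,0],"spin":0},{"offset":[0.001,0,0],"spin":0},{"offset":[0,0,0],"spin":0},{"offset":[0,0,0],"spin":0}]'; python3 -m crank '[{"offset":[0.001,0,0],"spin":0},{"offset":[0.001,0,0],"spin":0},{"offset":[0,0,0],"spin":0}]'
```

```text
time_s: 9.2
position: [0.5593, 0.3251, 0.3215]
tcp_rot: [[0.001, 1.0, -0.0], [0.001, -0.0, -1.0], [-1.0, 0.001, -0.001]]
force: [-0.2, 0.6, -2.1]
opening: 0.273
time_s: 9.5
position: [0.559, 0.3249, 0.3188]
tcp_rot: [[-0.0, 1.0, -0.0], [-0.0, -0.0, -1.0], [-1.0, -0.0, 0.0]]
force: [0.6, -0.1, -2.3]
opening: 0.273
```

```bash
python3 -m crank '[{"offset":[0.0007,0,0],"spin":0},{"offset":[0,0,0],"spin":0},{"offset":[0,0,0],"spin":0}]'; python3 -m crank '[{"offset":[0.0007,0,0],"spin":0},{"offset":[0,0,0],"spin":0},{"offset":[0,0,0],"spin":0}]'
```

```text
time_s: 9.8
position: [0.559, 0.3249, 0.318]
tcp_rot: [[-0.0, 1.0, -0.0], [-0.0, -0.0, -1.0], [-1.0, -0.0, 0.0]]
force: [-0.7, 0.1, -1.7]
opening: 0.271
time_s: 10.1
position: [0.5592, 0.3249, 0.3179]
tcp_rot: [[0.001, 1.0, -0.0], [0.0, -0.0, -1.0], [-1.0, 0.001, -0.0]]
force: [1.1, -0.0, 1.9]
opening: 0.272
```

```bash
python3 -m crank '[{"offset":[0,0,0],"spin":0},{"offset":[0,0,0],"spin":0},{"offset":[0,0,0],"spin":0},{"offset":[0,0,0],"spin":0},{"offset":[-0.005,0,0],"spin":0},{"offset":[-0.015,0,0],"spin":0},{"offset":[-0.02,0,0],"spin":0},{"offset":[-0.02,0,0],"spin":0},{"offset":[-0.016,0,0],"spin":0},{"offset":[-0.006,0,0.006],"spin":0},{"offset":[0,0,0.02],"spin":0},{"offset":[0,0,0.034],"spin":0}]' 0.05;python3 -m crank '[{"offset":[0,-0.004,0.04],"spin":0},{"offset":[0,-0.004,0.04],"spin":0},{"offset":[0,-0.004,0.04],"spin":0},{"offset":[0,-0.004,0.04],"spin":0},{"offset":[0,-0.004,0.04],"spin":0},{"offset":[0,-0.002,0.035],"spin":0},{"offset":[0,0,0.03],"spin":0},{"offset":[0,0,0.016],"spin":0},{"offset":[0,0,0.008],"spin":0},{"offset":[0,0,0],"spin":0},{"offset":[0,0,0],"spin":0},{"offset":[0,0,0],"spin":0}]'
```

```text
time_s: 11.3
position: [0.5587, 0.2654, 0.4001]
tcp_rot: [[0.002, 1.0, 0.003], [0.001, 0.003, -1.0], [-1.0, 0.002, -0.001]]
force: [1.2, -0.4, -0.4]
opening: 0.573
time_s: 12.5
position: [0.5369, -0.0228, 0.3993]
tcp_rot: [[-0.0, 1.0, 0.001], [0.0, 0.001, -1.0], [-1.0, -0.0, -0.0]]
force: [-0.1, -0.1, 0.2]
opening: 0.568
```

Run:
```python
from h import *
c=bot.capture("top");cv2.imwrite("pics/t2.png",c["pixels"])
c=bot.capture("scene");cv2.imwrite("pics/s2.png",c["pixels"])
P,ok=cloud(c)
for l in("bottle_white","bottle_red"):
  for r in bot.regions_of(l,c)[:4]:
    Q=P[r["region"]&ok]
    if len(Q)>20: print(l,r["p"],fit(Q,l))
c=bot.capture("wrist");cv2.imwrite("pics/w2.png",c["pixels"]);print(proj(c,[.537,-.0247,.179]))
print(bot.read_state()["position"])
```

```text
bottle_white 0.98 (array([ 0.53646737, -0.02442971,  0.05593112]), np.float64(0.0008278261886356785))
bottle_red 0.9 (array([ 0.81542162, -0.0161044 ,  0.04361227]), np.float64(0.003654730246611008))
bottle_red 0.73 (array([0.55783301, 0.32525599, 0.03238542]), np.float64(0.0011082178807232147))
bottle_red 0.6 (array([0.80986433, 0.10701907, 0.0423841 ]), np.float64(0.0038772845640693346))
(np.float64(322.0689683502294), np.float64(220.43089593521591))
[ 0.53696651 -0.02341079  0.39934999]
```

View pics/s2.png

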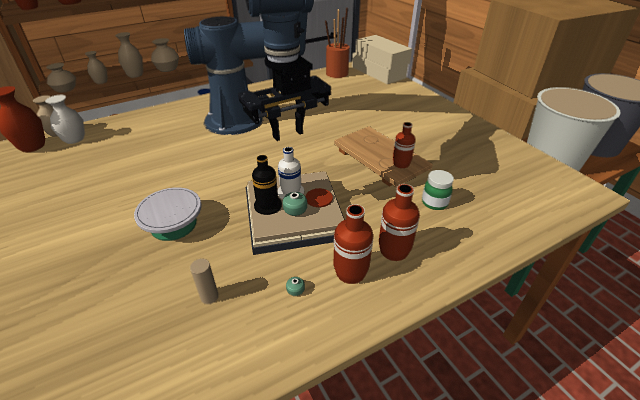

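View pics/w2.png

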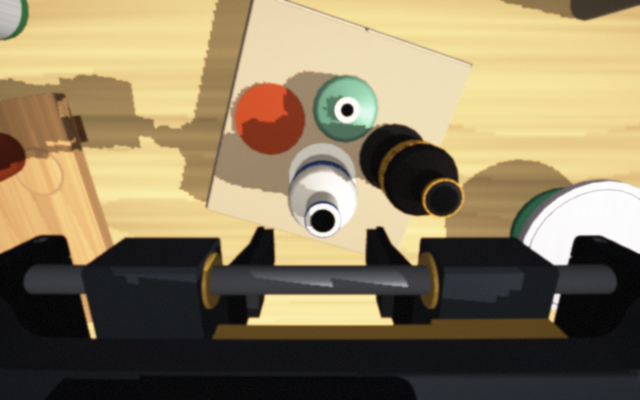

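Scene view: the red bottle stands on the board at (403,147) and its bare cookie shows at (318,198). The white mouth sits at (322,219) in the wrist view, as predicted.

```bash
python3 -m crank '[{"offset":[0.01,0.0005,0.0013],"spin":0},{"offset":[0.015,0,0],"spin":0},{"offset":[0.015,0,0],"spin":0},{"offset":[0.012,0,0],"spin":0},{"offset":[0.008,0,0],"spin":0},{"offset":[0.005,0,0],"spin":0},{"offset":[0,0,0],"spin":0},{"offset":[0,0,0],"spin":0}]'; python3 -m crank '[{"offset":[0,0,0],"spin":0},{"offset":[0,0,0],"spin":0},{"offset":[0,0,0],"spin":0},{"offset":[0,0,0],"spin":0},{"offset":[0,0,0],"spin":0},{"offset":[0,0,0],"spin":0}]' 0.0
```

```text
time_s: 13.55
position: [0.5377, -0.0254, 0.3346]
tcp_rot: [[0.001, 1.0, -0.0], [-0.0, -0.0, -1.0], [-1.0, 0.001, 0.0]]
force: [-0.1, -0.5, 0.0]
opening: 0.574
time_s: 14.15
position: [0.5375, -0.0253, 0.3346]
tcp_rot: [[0.0, 1.0, -0.0], [0.0, -0.0, -1.0], [-1.0, 0.0, -0.0]]
force: [-0.5, 0.7, 1.9]
opening: 0.271
```

```bash
python3 -m crank '[{"offset":[-0.003,0,0],"spin":0},{"offset":[-0.008,0,0],"spin":0},{"offset":[-0.014,0,0],"spin":0},{"offset":[-0.014,0,0],"spin":0},{"offset":[-0.01,0,0],"spin":0},{"offset":[-0.005,0,-0.004],"spin":0},{"offset":[0,-0.0035,-0.012],"spin":0},{"offset":[0,-0.007,-0.022],"spin":0},{"offset":[0,-0.007,-0.03],"spin":0},{"offset":[0,-0.007,-0.03],"spin":0},{"offset":[0,-0.007,-0.03],"spin":0},{"offset":[0,-0.007,-0.03],"spin":0}]';python3 -m crank '[{"offset":[0,-0.007,-0.03],"spin":0},{"offset":[0,-0.007,-0.03],"spin":0},{"offset":[0,-0.007,-0.03],"spin":0},{"offset":[0,-0.003,-0.03],"spin":0},{"offset":[0,0,-0.03],"spin":0},{"offset":[0,0,-0.02],"spin":0},{"offset":[0,0,-0.008],"spin":0},{"offset":[0,0,-0.0035],"spin":0},{"offset":[0,0,0],"spin":0},{"offset":[0,0,0],"spin":0}]'
```

```text
time_s: 15.35
position: [0.4977, 0.1345, 0.3876]
tcp_rot: [[-0.002, 1.0, -0.0], [0.0, -0.0, -1.0], [-1.0, -0.002, -0.0]]
force: [0.6, 0.2, -3.9]
opening: 0.27
time_s: 16.35
position: [0.4749, 0.3133, 0.3881]
tcp_rot: [[-0.001, 1.0, -0.001], [-0.001, -0.001, -1.0], [-1.0, -0.001, 0.001]]
force: [0.5, -0.8, -3.4]
opening: 0.269
```

Descend 0.0765 in total.

```bash
python3 -m crank '[{"offset":[0.006,0,0],"spin":0},{"offset":[0.013,0,0],"spin":0},{"offset":[0.016,0,0],"spin":0},{"offset":[0.016,0,0],"spin":0},{"offset":[0.012,0,0],"spin":0},{"offset":[0.007,0,0],"spin":0},{"offset":[0.003,0,0],"spin":0},{"offset":[0.001,0,0],"spin":0},{"offset":[0.001,0,0],"spin":0},{"offset":[0,0,0],"spin":0},{"offset":[0,0,0],"spin":0}]'; python3 -m crank '[{"offset":[0.0007,0,0],"spin":0},{"offset":[0,0,0],"spin":0},{"offset":[0,0,0],"spin":0}]';  python3 -m crank '[{"offset":[0.0007,0,0],"spin":0},{"offset":[0,0,0],"spin":0},{"offset":[0,0,0],"spin":0}]'
```

```text
time_s: 17.45
position: [0.4751, 0.3143, 0.3139]
tcp_rot: [[0.001, 1.0, -0.0], [0.0, -0.0, -1.0], [-1.0, 0.001, -0.0]]
force: [0.4, -1.0, -3.5]
opening: 0.274
time_s: 17.75
position: [0.475, 0.3142, 0.3127]
tcp_rot: [[0.0, 1.0, -0.0], [0.0, -0.0, -1.0], [-1.0, 0.0, -0.0]]
force: [-0.5, -0.1, -2.6]
opening: 0.273
time_s: 18.05
position: [0.475, 0.3141, 0.3119]
tcp_rot: [[-0.0, 1.0, -0.0], [-0.0, -0.0, -1.0], [-1.0, -0.0, 0.0]]
force: [-0.2, -0.4, -3.5]
opening: 0.27
```

```bash
python3 -m crank '[{"offset":[0.0006,0,0],"spin":0},{"offset":[0,0,0],"spin":0},{"offset":[0,0,0],"spin":0}]';  python3 -m crank '[{"offset":[0.0004,0,0],"spin":0},{"offset":[0,0,0],"spin":0},{"offset":[0,0,0],"spin":0}]'
```

```text
time_s: 18.35
position: [0.4751, 0.3142, 0.3116]
tcp_rot: [[0.0, 1.0, -0.0], [0.0, -0.0, -1.0], [-1.0, 0.0, -0.0]]
force: [-0.4, -0.7, -1.1]
opening: 0.268
time_s: 18.65
position: [0.4751, 0.3142, 0.3116]
tcp_rot: [[0.001, 1.0, -0.0], [0.0, -0.0, -1.0], [-1.0, 0.001, -0.0]]
force: [-1.3, 0.1, 4.7]
opening: 0.266
```

```bash
python3 -m crank '[{"offset":[0,0,0],"spin":0},{"offset":[0,0,0],"spin":0},{"offset":[0,0,0],"spin":0},{"offset":[0,0,0],"spin":0},{"offset":[-0.006,0,0],"spin":0},{"offset":[-0.018,0,0],"spin":0},{"offset":[-0.022,0,0],"spin":0},{"offset":[-0.022,0,0],"spin":0},{"offset":[-0.016,0,0],"spin":0},{"offset":[-0.005,0,0.006],"spin":0},{"offset":[0,0,0.02],"spin":0},{"offset":[0,0.006,0.034],"spin":0}]' 0.05;python3 -m crank '[{"offset":[0,0.01,0.045],"spin":0},{"offset":[0,0.01,0.045],"spin":0},{"offset":[0,0.01,0.045],"spin":0},{"offset":[0,0.01,0.045],"spin":0},{"offset":[0,0.01,0.045],"spin":0},{"offset":[0,0.01,0.043],"spin":0},{"offset":[0,0.01,0.04],"spin":0},{"offset":[0,0.005,0.03],"spin":0},{"offset":[0,0,0.012],"spin":0},{"offset":[0,0,0.003],"spin":0},{"offset":[0,0,0],"spin":0},{"offset":[0,0,0],"spin":0}]'
python3 - <<'E'
from h import *
c=bot.capture("wrist");cv2.imwrite("pics/w3.png",c["pixels"]);print(proj(c,[.556,-.0988,.191]))
print(bot.read_state()["position"])
E
```

```text
time_s: 19.85
position: [0.4802, 0.2544, 0.3998]
tcp_rot: [[-0.0, 1.0, 0.003], [0.0, 0.003, -1.0], [-1.0, -0.0, -0.0]]
force: [0.8, -0.6, 0.3]
opening: 0.574
time_s: 21.05
position: [0.5555, -0.0974, 0.3998]
tcp_rot: [[-0.001, 1.0, 0.001], [0.001, 0.001, -1.0], [-1.0, -0.001, -0.001]]
force: [0.2, -1.0, -0.4]
opening: 0.573
(np.float64(322.38649013752223), np.float64(225.98841748946055))
[ 0.55557752 -0.09730117  0.39989686]
```

View pics/w3.png

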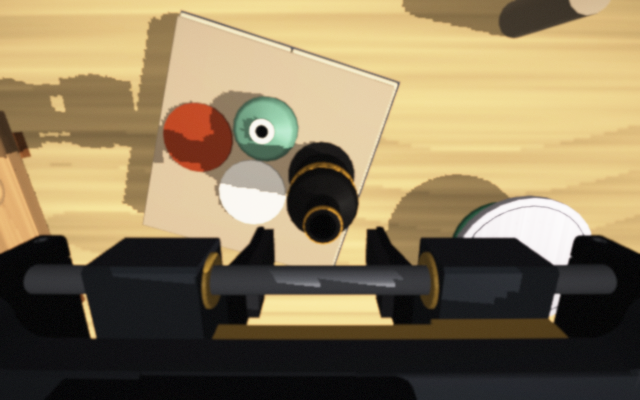

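The dark mouth is at (323,224), against (322,226) predicted. Good enough to descend.

```bash
python3 -m crank '[{"offset":[0.008,0.0005,0.001],"spin":0},{"offset":[0.013,0,0],"spin":0},{"offset":[0.014,0,0],"spin":0},{"offset":[0.01,0,0],"spin":0},{"offset":[0.006,0,0],"spin":0},{"offset":[0.003,0,0],"spin":0},{"offset":[0,0,0],"spin":0},{"offset":[0,0,0],"spin":0}]'; python3 -m crank '[{"offset":[0,0,0],"spin":0},{"offset":[0,0,0],"spin":0},{"offset":[0,0,0],"spin":0},{"offset":[0,0,0],"spin":0},{"offset":[0,0,0],"spin":0},{"offset":[0,0,0],"spin":0}]' 0.0
```

```text
time_s: 21.9
position: [0.5566, -0.0999, 0.3462]
tcp_rot: [[0.001, 1.0, -0.0], [-0.0, -0.0, -1.0], [-1.0, 0.001, 0.0]]
force: [0.1, -0.3, -0.3]
opening: 0.576
time_s: 22.5
position: [0.5565, -0.0997, 0.3461]
tcp_rot: [[0.0, 1.0, -0.0], [0.0, -0.0, -1.0], [-1.0, 0.0, -0.0]]
force: [0.2, 0.3, 0.9]
opening: 0.274
```

```bash
python3 -m crank '[{"offset":[-0.003,0,0],"spin":0},{"offset":[-0.008,0,0],"spin":0},{"offset":[-0.014,0,0],"spin":0},{"offset":[-0.014,0,0],"spin":0},{"offset":[-0.01,0,0],"spin":0},{"offset":[-0.006,-0.002,-0.005],"spin":0},{"offset":[0,-0.0055,-0.0127],"spin":0},{"offset":[0,-0.01,-0.023],"spin":0},{"offset":[0,-0.013,-0.032],"spin":0},{"offset":[0,-0.013,-0.032],"spin":0},{"offset":[0,-0.013,-0.032],"spin":0},{"offset":[0,-0.013,-0.032],"spin":0}]';python3 -m crank '[{"offset":[0,-0.013,-0.032],"spin":0},{"offset":[0,-0.013,-0.032],"spin":0},{"offset":[0,-0.013,-0.032],"spin":0},{"offset":[0,-0.013,-0.032],"spin":0},{"offset":[0,-0.013,-0.032],"spin":0},{"offset":[0,-0.011,-0.032],"spin":0},{"offset":[0,-0.007,-0.022],"spin":0},{"offset":[0,-0.004,-0.013],"spin":0},{"offset":[0,-0.002,-0.007],"spin":0},{"offset":[0,0,0],"spin":0},{"offset":[0,0,0],"spin":0}]'
```

```text
time_s: 23.7
position: [0.4852, 0.0708, 0.4003]
tcp_rot: [[-0.002, 1.0, -0.0], [0.001, -0.0, -1.0], [-1.0, -0.002, -0.001]]
force: [-0.8, -0.4, -2.1]
opening: 0.27
time_s: 24.8
position: [0.3981, 0.3023, 0.4008]
tcp_rot: [[-0.0, 1.0, -0.001], [-0.001, -0.001, -1.0], [-1.0, -0.0, 0.001]]
force: [0.1, 0.4, -3.4]
opening: 0.269
```

```bash
python3 -m crank '[{"offset":[0.006,-0.003,0],"spin":0},{"offset":[0.013,-0.003,0],"spin":0},{"offset":[0.016,0,0],"spin":0},{"offset":[0.016,0,0],"spin":0},{"offset":[0.012,0,0],"spin":0},{"offset":[0.007,0,0],"spin":0},{"offset":[0.003,0,0],"spin":0},{"offset":[0.002,0,0],"spin":0},{"offset":[0.001,0,0],"spin":0},{"offset":[0,0,0],"spin":0},{"offset":[0,0,0],"spin":0}]'; python3 -m crank '[{"offset":[0.0007,0,0],"spin":0},{"offset":[0,0,0],"spin":0},{"offset":[0,0,0],"spin":0}]'
```

```text
time_s: 25.9
position: [0.3921, 0.3029, 0.3254]
tcp_rot: [[0.001, 1.0, -0.0], [0.0, -0.0, -1.0], [-1.0, 0.001, -0.0]]
force: [-0.1, 0.3, -2.4]
opening: 0.267
time_s: 26.2
position: [0.392, 0.3029, 0.3243]
tcp_rot: [[0.0, 1.0, -0.0], [0.0, -0.0, -1.0], [-1.0, 0.0, -0.0]]
force: [0.4, 0.1, -1.4]
opening: 0.272
```

```bash
python3 -m crank '[{"offset":[0.0008,0,0],"spin":0},{"offset":[0,0,0],"spin":0},{"offset":[0,0,0],"spin":0}]';  python3 -m crank '[{"offset":[0.0006,0,0],"spin":0},{"offset":[0,0,0],"spin":0},{"offset":[0,0,0],"spin":0}]'
```

```text
time_s: 26.5
position: [0.392, 0.3029, 0.3234]
tcp_rot: [[-0.0, 1.0, -0.0], [-0.0, -0.0, -1.0], [-1.0, -0.0, 0.0]]
force: [-0.3, 0.6, -1.7]
opening: 0.269
time_s: 26.8
position: [0.3921, 0.3029, 0.3231]
tcp_rot: [[0.0, 1.0, -0.0], [0.0, -0.0, -1.0], [-1.0, 0.0, -0.0]]
force: [-0.4, -0.5, 1.0]
opening: 0.264
```

```bash
python3 -m crank '[{"offset":[0,0,0],"spin":0},{"offset":[0,0,0],"spin":0},{"offset":[0,0,0],"spin":0},{"offset":[0,0,0],"spin":0},{"offset":[-0.006,0,0],"spin":0},{"offset":[-0.016,0,0],"spin":0},{"offset":[-0.02,0,0],"spin":0},{"offset":[-0.02,0,0],"spin":0},{"offset":[-0.012,0,0],"spin":0},{"offset":[-0.004,0.004,0.006],"spin":0},{"offset":[0,0.012,0.02],"spin":0},{"offset":[0,0.02,0.033],"spin":0}]' 0.05;python3 -m crank '[{"offset":[0,0.024,0.038],"spin":0},{"offset":[0,0.024,0.038],"spin":0},{"offset":[0,0.024,0.038],"spin":0},{"offset":[0,0.024,0.038],"spin":0},{"offset":[0,0.024,0.038],"spin":0},{"offset":[0,0.024,0.038],"spin":0},{"offset":[0,0.02,0.034],"spin":0},{"offset":[0,0.01,0.02],"spin":0},{"offset":[0,0.004,0.008],"spin":0},{"offset":[0,0,0],"spin":0},{"offset":[0,0,0],"spin":0},{"offset":[0,0,0],"spin":0}]' 0.087
python3 - <<'E'
from h import *
c=bot.capture("wrist");cv2.imwrite("pics/w4.png",c["pixels"])
P,ok=cloud(c)
r=bot.regions_of("bud_pot",c)
for q in r[:2]:
    Q=P[q["region"]&ok];print(q["p"],q["extent"],fit(Q,"bud_pot",.047),fit(Q,"bud_pot"))
for l in("cookie_white","cookie_red","cookie_dark"):
    for q in bot.regions_of(l,c)[:2]:
        Q=P[q["region"]&ok];Q=Q[abs(Q[:,2]-.053)<.006]
        if len(Q)>20:print(l,q["p"],q["extent"],cv2.minEnclosingCircle((Q[:,:2]*1000).astype(np.float32)),Q.mean(0))
t=bot.capture("top");cv2.imwrite("pics/t4.png",t["pixels"]);
s=bot.capture("scene");cv2.imwrite("pics/s4.png",s["pixels"])
P,ok=cloud(s)
for l in("cookie_white","cookie_red","cookie_dark"):
    for q in bot.regions_of(l,s)[:2]:
        Q=P[q["region"]&ok];Q=Q[abs(Q[:,2]-.053)<.006]
        if len(Q)>20:print(l,q["p"],q["extent"],cv2.minEnclosingCircle((Q[:,:2]*1000).astype(np.float32)),Q.mean(0))
for q in bot.regions_of("bud_pot",s)[:2]:
    Q=P[q["region"]&ok];print(q["p"],q["extent"],fit(Q,"bud_pot",.047))
print(bot.read_state()["position"])
E
```

```text
time_s: 28.0
position: [0.4275, 0.2439, 0.4009]
tcp_rot: [[-0.0, 1.0, 0.003], [0.0, 0.003, -1.0], [-1.0, -0.0, -0.0]]
force: [1.0, -0.2, -0.8]
opening: 0.574
time_s: 29.2
position: [0.6051, -0.0444, 0.4009]
tcp_rot: [[-0.001, 1.0, 0.002], [0.001, 0.002, -1.0], [-1.0, -0.001, -0.001]]
force: [0.1, 0.0, 0.6]
opening: 0.998
0.69 [322.0, 179.8, 58.7, 63.9] (array([ 0.60668262, -0.0460415 ]), np.float64(0.002156792068969025)) (array([ 0.60844108, -0.04593396,  0.08574854]), np.float64(0.005364598155557984))
0.68 [412.8, 7.5, 39.1, 12.6] (array([ 0.79210495, -0.1381342 ]), np.float64(0.024544814617179694)) (array([ 0.8004692 , -0.14134814, -0.00799782]), np.float64(0.0005921962365576038))
cookie_white 0.6 [303.4, 233.8, 63.0, 59.1] ((538.2664184570312, -24.516752243041992), 35.216041564941406) [ 0.53915745 -0.02491061  0.0535974 ]
cookie_red 0.64 [253.5, 184.8, 70.2, 65.4] ((595.0643310546875, 27.670944213867188), 35.72091293334961) [0.59673937 0.02669521 0.0535346 ]
cookie_dark 0.9 [368.7, 219.6, 62.4, 67.6] ((555.4335327148438, -98.55582427978516), 36.64133834838867) [ 0.55811203 -0.09777587  0.05352194]
cookie_white 0.8 [291.0, 190.7, 32.4, 14.0] ((539.783447265625, -25.62935447692871), 34.43855667114258) [ 0.53234078 -0.02494848  0.05343403]
cookie_red 0.73 [320.1, 197.6, 24.2, 22.1] ((596.1163330078125, 26.615524291992188), 35.953155517578125) [0.59870084 0.02575037 0.05314042]
cookie_red 0.72 [290.6, 191.6, 28.6, 19.6] ((531.1964111328125, -28.90357208251953), 36.534400939941406) [ 0.52975142 -0.02737777  0.05325762]
cookie_dark 0.94 [266.4, 205.2, 26.9, 21.4] ((553.7985229492188, -100.31975555419922), 38.86027526855469) [ 0.55976312 -0.10041264  0.05325948]
0.6 [297.8, 285.9, 15.7, 18.0] (array([ 0.7812184 , -0.13740443]), np.float64(0.022593877476080042))
0.57 [294.7, 204.1, 26.8, 27.0] (array([ 0.60570409, -0.04598114]), np.float64(0.001419618678981084))
[ 0.60595159 -0.04616203  0.40084012]
```

View pics/w4.png

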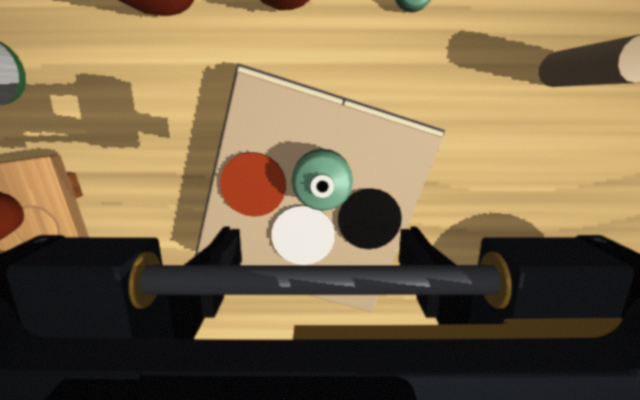

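View pics/s4.png

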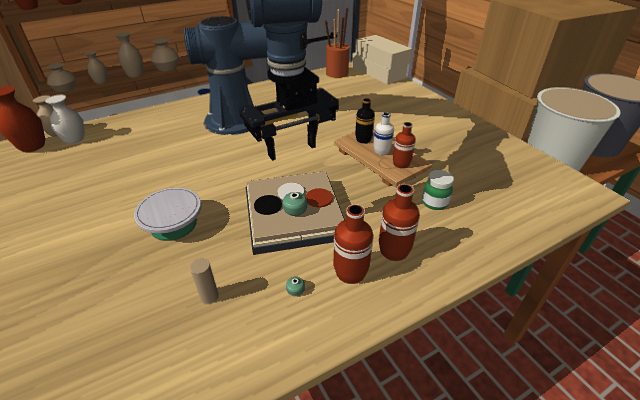

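All three bottles stand on the board at scene (365,120), (383,133) and (403,147). The pot is under the gripper, so I descend onto it.

```bash
python3 -m crank '[{"offset":[0.01,0,0],"spin":0},{"offset":[0.022,0,0],"spin":0},{"offset":[0.028,0,0],"spin":0},{"offset":[0.028,0,0],"spin":0},{"offset":[0.024,0,0],"spin":0},{"offset":[0.018,0,0],"spin":0},{"offset":[0.014,0,0],"spin":0},{"offset":[0.008,0,0],"spin":0},{"offset":[0.005,0,0],"spin":0},{"offset":[0,0,0],"spin":0},{"offset":[0,0,0],"spin":0}]'
```

```text
time_s: 30.85
position: [0.6063, -0.0463, 0.2445]
tcp_rot: [[0.001, 1.0, -0.0], [-0.0, -0.0, -1.0], [-1.0, 0.001, 0.0]]
force: [1.3, 0.1, 0.5]
opening: 1.0
```

```bash
python3 -m crank '[{"offset":[0.004,0,0],"spin":0},{"offset":[0.0015,0,0],"spin":0},{"offset":[0,0,0],"spin":0},{"offset":[0,0,0],"spin":0}]'; python3 -m crank '[{"offset":[0,0,0],"spin":0},{"offset":[0,0,0],"spin":0},{"offset":[0,0,0],"spin":0},{"offset":[0,0,0],"spin":0},{"offset":[0,0,0],"spin":0},{"offset":[0,0,0],"spin":0}]' 0.0
```

```text
time_s: 31.25
position: [0.606, -0.0462, 0.2385]
tcp_rot: [[0.0, 1.0, -0.0], [-0.0, -0.0, -1.0], [-1.0, 0.0, 0.0]]
force: [-0.2, -0.1, -0.2]
opening: 0.999
time_s: 31.85
position: [0.606, -0.0462, 0.2384]
tcp_rot: [[0.0, 1.0, -0.0], [-0.0, -0.0, -1.0], [-1.0, 0.0, 0.0]]
force: [0.5, -0.5, -0.4]
opening: 0.676
```

```bash
python3 -m crank '[{"offset":[-0.003,0,0],"spin":0},{"offset":[-0.01,0,0],"spin":0},{"offset":[-0.018,0,0],"spin":0},{"offset":[-0.02,0,0],"spin":0},{"offset":[-0.014,0,0],"spin":0},{"offset":[-0.005,0,0],"spin":0},{"offset":[0,-0.005,0.009],"spin":0},{"offset":[0,-0.011,0.02],"spin":0},{"offset":[0,-0.015,0.0275],"spin":0},{"offset":[0,-0.015,0.0275],"spin":0},{"offset":[0,-0.015,0.0275],"spin":0},{"offset":[0,-0.015,0.0275],"spin":0}]'; python3 -m crank '[{"offset":[0,-0.015,0.0275],"spin":0},{"offset":[0,-0.015,0.0275],"spin":0},{"offset":[0,-0.015,0.0275],"spin":0},{"offset":[0,-0.015,0.0275],"spin":0},{"offset":[0,-0.0085,0.0153],"spin":0},{"offset":[0,-0.004,0.007],"spin":0},{"offset":[0,-0.002,0.003],"spin":0},{"offset":[0,0,0],"spin":0},{"offset":[0,0,0],"spin":0},{"offset":[0,0,0],"spin":0}]'
```

```text
time_s: 33.05
position: [0.5284, -0.1864, 0.3073]
tcp_rot: [[-0.002, 1.0, -0.0], [0.001, -0.0, -1.0], [-1.0, -0.002, -0.001]]
force: [-0.7, -0.0, -1.3]
opening: 0.677
time_s: 34.05
position: [0.4558, -0.3195, 0.3083]
tcp_rot: [[-0.0, 1.0, 0.001], [0.0, 0.001, -1.0], [-1.0, -0.0, -0.0]]
force: [0.6, 0.8, -1.7]
opening: 0.677
```

Run:
```python
from h import *
print(bot.read_state()["position"])
for n in("wrist","top","scene"):
    c=bot.capture(n);cv2.imwrite(f"pics/{n}5.png",c["pixels"]);P,ok=cloud(c)
    for q in bot.regions_of("banding_wheel",c)[:1]:
        m=q["region"]&ok;Q=P[m];Q=Q[abs(Q[:,2]-.061)<.005][:,:2]
        # fit circle of known radius: maximise containment (robust)
        h=cv2.convexHull((Q*1000).astype(np.float32))[:,0]/1000
        s=least_squares(lambda p:np.hypot(h[:,0]-p[0],h[:,1]-p[1])-.08,h.mean(0),loss="soft_l1",f_scale=.002)
        print(n,"wheel",s.x,np.abs(s.fun).max(),len(h))
    for q in bot.regions_of("bud_pot",c)[:2]:
        Q=P[q["region"]&ok]
        if len(Q)>20 : print(n,"pot",q["p"],fit(Q,"bud_pot"))
```

```text
[ 0.45578395 -0.31950919  0.30829552]
wrist wheel [ 0.45484496 -0.32178597] 0.0032279764297464264 46
wrist pot 0.97 (array([ 0.45547105, -0.31920701,  0.11973754]), np.float64(0.0007211502556994872))
top wheel [ 0.45365684 -0.32037388] 0.022443584705144327 26
top pot 0.74 (array([ 0.78564762, -0.16013206,  0.01593776]), np.float64(0.006483864720145219))
top pot 0.17 (array([0.5582583 , 0.32425511, 0.08979501]), np.float64(0.002803418072976637))
scene wheel [ 0.45595226 -0.32255771] 0.0030229872538335423 35
scene pot 0.71 (array([ 0.45522317, -0.31950118,  0.12018098]), np.float64(0.0009795804437335576))
scene pot 0.25 (array([ 0.74436836, -0.30736375,  0.0448346 ]), np.float64(0.014438067431045209))
```

View pics/top5.png

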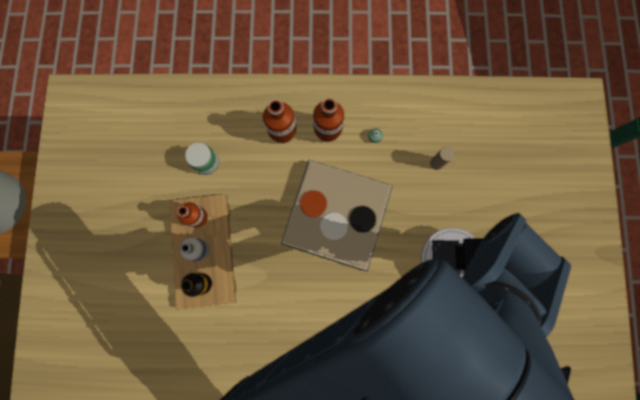

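View pics/scene5.png

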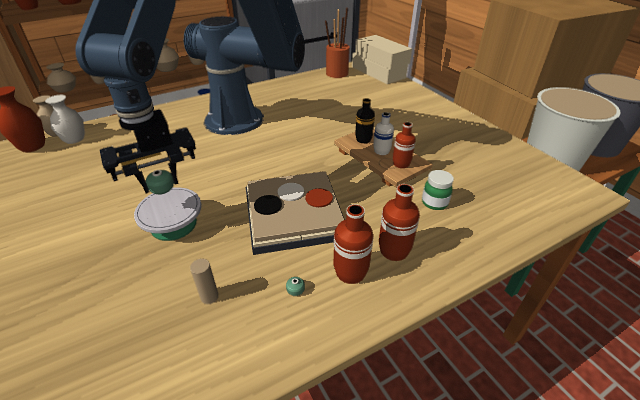

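Scene view: the pot is held above the wheel at about (158,182), with the head centred near (168,208). I shift about 1 mm and lower.

```bash
python3 -m crank '[{"offset":[0.006,0,0.001],"spin":0},{"offset":[0.012,0,0],"spin":0},{"offset":[0.014,0,0],"spin":0},{"offset":[0.01,0,0],"spin":0},{"offset":[0.006,0,0],"spin":0},{"offset":[0.003,0,0],"spin":0},{"offset":[0.002,0,0],"spin":0},{"offset":[0.001,0,0],"spin":0},{"offset":[0,0,0],"spin":0},{"offset":[0,0,0],"spin":0}]'; python3 -m crank '[{"offset":[0.001,0,0],"spin":0},{"offset":[0,0,0],"spin":0},{"offset":[0,0,0],"spin":0}]'
```

```text
time_s: 35.5
position: [0.4555, -0.3215, 0.2547]
tcp_rot: [[0.001, 1.0, -0.0], [-0.001, -0.0, -1.0], [-1.0, 0.001, 0.001]]
force: [-0.5, 0.7, -1.6]
opening: 0.68
time_s: 35.8
position: [0.4554, -0.3214, 0.2534]
tcp_rot: [[0.0, 1.0, -0.0], [-0.0, -0.0, -1.0], [-1.0, 0.0, 0.0]]
force: [0.6, -0.6, -1.9]
opening: 0.676
```

```bash
python3 -m crank '[{"offset":[0.001,0,0],"spin":0},{"offset":[0,0,0],"spin":0},{"offset":[0,0,0],"spin":0}]'; python3 -m crank '[{"offset":[0.0007,0,0],"spin":0},{"offset":[0,0,0],"spin":0},{"offset":[0,0,0],"spin":0}]'; python3 -m crank '[{"offset":[0.0006,0,0],"spin":0},{"offset":[0,0,0],"spin":0},{"offset":[0,0,0],"spin":0}]'
```

```text
time_s: 36.1
position: [0.4554, -0.3214, 0.2523]
tcp_rot: [[-0.0, 1.0, -0.0], [0.0, -0.0, -1.0], [-1.0, -0.0, -0.0]]
force: [0.0, -0.8, -2.4]
opening: 0.681
time_s: 36.4
position: [0.4554, -0.3214, 0.2516]
tcp_rot: [[-0.0, 1.0, -0.0], [0.0, -0.0, -1.0], [-1.0, -0.0, -0.0]]
force: [0.0, 0.6, -2.0]
opening: 0.675
time_s: 36.7
position: [0.4554, -0.3215, 0.2513]
tcp_rot: [[0.0, 1.0, -0.0], [-0.0, -0.0, -1.0], [-1.0, 0.0, 0.0]]
force: [-1.3, 1.0, 1.3]
opening: 0.682
```

```bash
python3 -m crank '[{"offset":[0,0,0],"spin":0},{"offset":[0,0,0],"spin":0},{"offset":[0,0,0],"spin":0},{"offset":[0,0,0],"spin":0},{"offset":[0,0,0],"spin":0},{"offset":[-0.006,0,0],"spin":0},{"offset":[-0.02,0,0],"spin":0},{"offset":[-0.03,0,0],"spin":0},{"offset":[-0.035,0,0],"spin":0},{"offset":[-0.03,0,0],"spin":0},{"offset":[-0.02,0,0],"spin":0},{"offset":[-0.009,0,-0.005],"spin":0}]' 0.087; python3 -m crank '[{"offset":[0,0,-0.02],"spin":0},{"offset":[0,0,-0.034],"spin":0},{"offset":[0,0,-0.044],"spin":0},{"offset":[0,0,-0.044],"spin":0},{"offset":[0,0,-0.044],"spin":0},{"offset":[0,0,-0.044],"spin":0},{"offset":[0,0,-0.044],"spin":0},{"offset":[0,0,-0.044],"spin":0},{"offset":[0,-0.006,-0.044],"spin":0},{"offset":[0,-0.01,-0.044],"spin":0},{"offset":[0,-0.01,-0.044],"spin":0},{"offset":[0,-0.01,-0.044],"spin":0}]' 0.05
```

```text
time_s: 37.9
position: [0.4557, -0.3169, 0.4038]
tcp_rot: [[0.004, 1.0, -0.001], [-0.004, -0.001, -1.0], [-1.0, 0.004, 0.004]]
force: [0.6, -0.2, -0.2]
opening: 0.998
time_s: 39.1
position: [0.4168, 0.1799, 0.3996]
tcp_rot: [[-0.004, 1.0, 0.0], [-0.0, 0.0, -1.0], [-1.0, -0.004, 0.0]]
force: [1.0, 0.8, 0.2]
opening: 0.574
```

```bash
python3 -m crank '[{"offset":[0,-0.009,-0.04],"spin":0},{"offset":[0,-0.008,-0.034],"spin":0},{"offset":[0,-0.006,-0.026],"spin":0},{"offset":[0,-0.003,-0.016],"spin":0},{"offset":[0,-0.001,-0.007],"spin":0},{"offset":[0,0,-0.0015],"spin":0},{"offset":[0,0,0],"spin":0},{"offset":[0,0,0],"spin":0},{"offset":[0,0,0],"spin":0}]'
python3 - <<'E'
from h import *
print(bot.read_state()["position"])
for n in("wrist","top","scene"):
    c=bot.capture(n);cv2.imwrite(f"pics/{n}6.png",c["pixels"]);P,ok=cloud(c)
    if n=="wrist": print(proj(c,[.392,.303,.168]))
    for l in ("bud_pot","bottle_dark","bottle_white","bottle_red"):
      for q in bot.regions_of(l,c)[:4]:
        Q=P[q["region"]&ok]
        if len(Q)>40 : print(n,l,round(q["p"],2),fit(Q,l))
    for q in bot.regions_of("banding_wheel",c)[:1]:
        m=q["region"]&ok;Q=P[m];Q=Q[abs(Q[:,2]-.061)<.005][:,:2]
        h=cv2.convexHull((Q*1000).astype(np.float32))[:,0]/1000
        s=least_squares(lambda p:np.hypot(h[:,0]-p[0],h[:,1]-p[1])-.08,h.mean(0),loss="soft_l1",f_scale=.002)
        print(n,"wheel",s.x,np.abs(s.fun).max(),len(h))
E
```

```text
time_s: 40.0
position: [0.3927, 0.3013, 0.401]
tcp_rot: [[-0.0, 1.0, -0.002], [-0.0, -0.002, -1.0], [-1.0, -0.0, 0.0]]
force: [-0.3, 0.0, -0.2]
opening: 0.575
[0.39271507 0.30131669 0.40096983]
(np.float64(317.3756251186347), np.float64(214.93769818273026))
wrist bottle_dark 0.76 (array([0.39166088, 0.30370487, 0.03242298]), np.float64(0.000694118806249664))
wrist bottle_white 0.62 (array([0.47837588, 0.32945755, 0.11639664]), np.float64(0.008020833597059915))
wrist bottle_red 0.74 (array([0.55861201, 0.32396994, 0.03383561]), np.float64(0.00027853006540882325))
top bud_pot 0.77 (array([ 0.45509782, -0.32168684,  0.06172558]), np.float64(0.0012490096489976633))
top bud_pot 0.61 (array([ 0.76969262, -0.1525205 ,  0.01769549]), np.float64(0.00664207087542236))
top bottle_dark 0.56 (array([ 0.53784724, -0.02611365,  0.05061888]), np.float64(0.004488860346249563))
top bottle_white 0.84 (array([0.47455397, 0.31552062, 0.03273652]), np.float64(0.000758780057369117))
top bottle_red 0.94 (array([ 0.79772779, -0.00844038,  0.05035232]), np.float64(0.004526152459366328))
top bottle_red 0.94 (a
[... 692 characters left out ...]
, 0.31566677, 0.03197227]), np.float64(0.0011828400156688283))
scene bottle_white 0.2 (array([0.39125327, 0.30416622, 0.04248522]), np.float64(0.0012806444859231555))
scene bottle_red 0.8 (array([0.55777384, 0.32516374, 0.03253014]), np.float64(0.0010787671412820676))
scene bottle_red 0.6 (array([ 0.81524977, -0.01616594,  0.04373373]), np.float64(0.0035541875243177805))
scene bottle_red 0.56 (array([0.80995436, 0.10703476, 0.04248086]), np.float64(0.003531773199436243))
scene bottle_red 0.31 (array([0.59730877, 0.0262864 , 0.0504089 ]), np.float64(0.004723588299230575))Traceback (most recent call last):
  File "<stdin>", line 12, in <module>
TypeError: 'NoneType' object is not subscriptable
```

View pics/scene6.png

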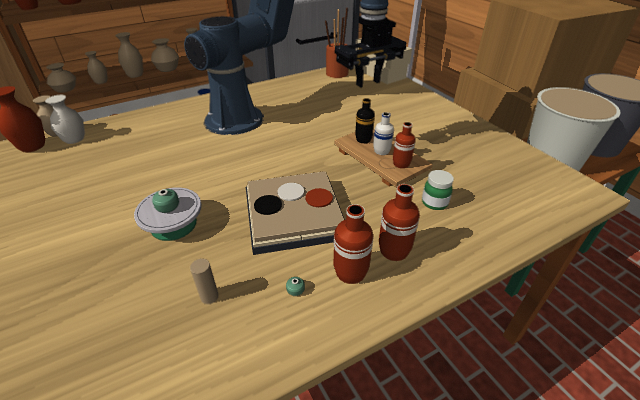

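View pics/wrist6.png

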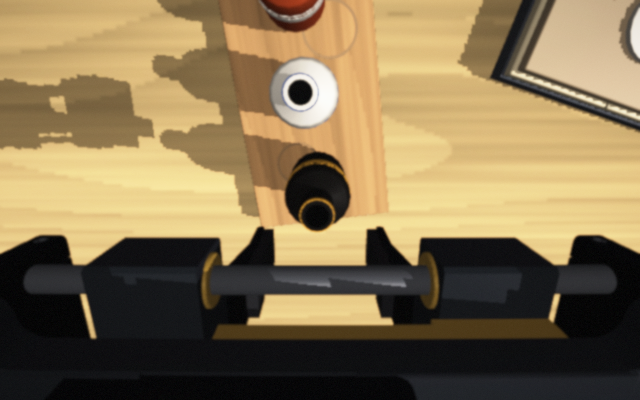

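The pot stands on the wheel at scene (165,200), within 1.5 mm of the head's centre in the same top picture. The bottles still stand on the board. Now the dark bottle, with its mouth at wrist (317,213).

```bash
python3 -m crank '[{"offset":[0.008,-0.0005,-0.001],"spin":0},{"offset":[0.016,0,0],"spin":0},{"offset":[0.018,0,0],"spin":0},{"offset":[0.016,0,0],"spin":0},{"offset":[0.011,0,0],"spin":0},{"offset":[0.006,0,0],"spin":0},{"offset":[0.002,0,0],"spin":0},{"offset":[0,0,0],"spin":0},{"offset":[0,0,0],"spin":0}]'; python3 -m crank '[{"offset":[0,0,0],"spin":0},{"offset":[0,0,0],"spin":0},{"offset":[0,0,0],"spin":0},{"offset":[0,0,0],"spin":0},{"offset":[0,0,0],"spin":0},{"offset":[0,0,0],"spin":0}]' 0.0
```

```text
time_s: 41.8
position: [0.3923, 0.3032, 0.3246]
tcp_rot: [[0.001, 1.0, -0.0], [0.001, -0.0, -1.0], [-1.0, 0.001, -0.001]]
force: [0.5, -1.1, 0.5]
opening: 0.573
time_s: 42.4
position: [0.3921, 0.3031, 0.3242]
tcp_rot: [[0.0, 1.0, -0.0], [0.0, -0.0, -1.0], [-1.0, 0.0, -0.0]]
force: [0.1, 0.8, 1.6]
opening: 0.271
```

```bash
python3 -m crank '[{"offset":[-0.003,0,0],"spin":0},{"offset":[-0.01,0,0],"spin":0},{"offset":[-0.018,0,0],"spin":0},{"offset":[-0.022,0,0],"spin":0},{"offset":[-0.017,0,0],"spin":0},{"offset":[-0.008,0.002,0.005],"spin":0},{"offset":[0,0.005,0.0127],"spin":0},{"offset":[0,0.01,0.023],"spin":0},{"offset":[0,0.013,0.032],"spin":0},{"offset":[0,0.013,0.032],"spin":0},{"offset":[0,0.013,0.032],"spin":0},{"offset":[0,0.013,0.032],"spin":0}]';python3 -m crank '[{"offset":[0,0.013,0.032],"spin":0},{"offset":[0,0.013,0.032],"spin":0},{"offset":[0,0.013,0.032],"spin":0},{"offset":[0,0.013,0.032],"spin":0},{"offset":[0,0.013,0.032],"spin":0},{"offset":[0,0.013,0.032],"spin":0},{"offset":[0,0.01,0.022],"spin":0},{"offset":[0,0.005,0.013],"spin":0},{"offset":[0,0.002,0.0067],"spin":0},{"offset":[0,0,0],"spin":0},{"offset":[0,0,0],"spin":0},{"offset":[0,0,0],"spin":0}]'
```

```text
time_s: 43.6
position: [0.461, 0.132, 0.401]
tcp_rot: [[-0.002, 1.0, -0.001], [-0.001, -0.001, -1.0], [-1.0, -0.002, 0.001]]
force: [0.8, 0.5, -2.0]
opening: 0.27
time_s: 44.8
position: [0.5554, -0.0982, 0.402]
tcp_rot: [[-0.001, 1.0, 0.001], [0.001, 0.001, -1.0], [-1.0, -0.001, -0.001]]
force: [-0.3, -0.5, -1.1]
opening: 0.272
```

Run:
```python
from h import *
print(bot.read_state()["position"])
c=bot.capture("scene");cv2.imwrite("pics/scene7.png",c["pixels"]);P,ok=cloud(c)
for q in bot.regions_of("bottle_dark",c)[:2]:
    Q=P[q["region"]&ok];Q=Q[Q[:,2]<.23]
    if len(Q)>40 : print(q["p"],fit(Q,"bottle_dark"))
```

```text
[ 0.55539879 -0.09820258  0.40197262]
0.28 (array([0.5972321 , 0.02695758, 0.05018841]), np.float64(0.004783129882370845))
```

View pics/scene7.png

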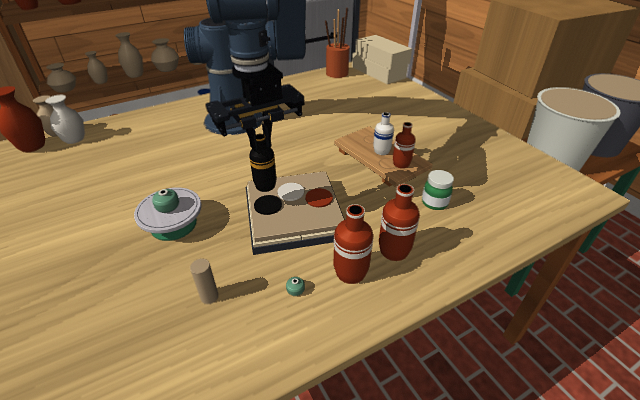

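```bash
cat >> h.py <<'E'
def held(name,cam="scene",lo=.1,hi=.022):
    s=bot.read_state()["position"];c=bot.capture(cam);P,ok=cloud(c)
    H=prof(name)[:,1].max()
    ztip=s[2]-.182
    m=ok&(np.hypot(P[...,0]-s[0],P[...,1]-s[1])<.04)&(P[...,2]<ztip-.004)&(P[...,2]>lo)
    Q=P[m];print(cam,"tcp",s,"held",len(Q),fit(Q,name,init=s[:2]))
E
python3 -c "
from h import *
held('bottle_dark')"
```

```text
scene tcp [ 0.55561678 -0.09832573  0.40214029] held 954 (array([ 0.5538925 , -0.09765618,  0.11193171]), np.float64(0.0007819231289286041))
```

```bash
python3 -m crank '[{"offset":[0.006,0.0012,0.0005],"spin":0},{"offset":[0.012,0,0],"spin":0},{"offset":[0.013,0,0],"spin":0},{"offset":[0.01,0,0],"spin":0},{"offset":[0.006,0,0],"spin":0},{"offset":[0.003,0,0],"spin":0},{"offset":[0.001,0,0],"spin":0},{"offset":[0.001,0,0],"spin":0},{"offset":[0,0,0],"spin":0},{"offset":[0,0,0],"spin":0}]'; python3 -m crank '[{"offset":[0.001,0,0],"spin":0},{"offset":[0,0,0],"spin":0},{"offset":[0,0,0],"spin":0}]'
```

```text
time_s: 45.95
position: [0.5572, -0.0999, 0.3505]
tcp_rot: [[0.001, 1.0, -0.0], [-0.0, -0.0, -1.0], [-1.0, 0.001, 0.0]]
force: [-0.4, -0.5, -2.0]
opening: 0.273
time_s: 46.25
position: [0.5571, -0.0998, 0.3491]
tcp_rot: [[0.0, 1.0, -0.0], [-0.0, -0.0, -1.0], [-1.0, 0.0, 0.0]]
force: [-0.1, 0.3, -2.0]
opening: 0.269
```

```bash
python3 -m crank '[{"offset":[0.001,0,-0.0005],"spin":0},{"offset":[0,0,0],"spin":0},{"offset":[0,0,0],"spin":0}]'; python3 -m crank '[{"offset":[0.0007,0,0],"spin":0},{"offset":[0,0,0],"spin":0},{"offset":[0,0,0],"spin":0}]'; python3 -m crank '[{"offset":[0.0006,0,0],"spin":0},{"offset":[0,0,0],"spin":0},{"offset":[0,0,0],"spin":0}]'
```

```text
time_s: 46.55
position: [0.5571, -0.0993, 0.348]
tcp_rot: [[-0.0, 1.0, -0.0], [0.0, -0.0, -1.0], [-1.0, -0.0, -0.0]]
force: [0.6, -0.1, -1.8]
opening: 0.27
time_s: 46.85
position: [0.5571, -0.0994, 0.3473]
tcp_rot: [[-0.0, 1.0, -0.0], [0.0, -0.0, -1.0], [-1.0, -0.0, -0.0]]
force: [-0.2, 0.1, -1.9]
opening: 0.272
time_s: 47.15
position: [0.5572, -0.0993, 0.3472]
tcp_rot: [[0.001, 1.0, -0.0], [-0.0, -0.0, -1.0], [-1.0, 0.001, 0.0]]
force: [-0.3, -0.9, 2.7]
opening: 0.271
```

```bash
python3 -m crank '[{"offset":[0,0,0],"spin":0},{"offset":[0,0,0],"spin":0},{"offset":[0,0,0],"spin":0},{"offset":[0,0,0],"spin":0},{"offset":[-0.005,0,0],"spin":0},{"offset":[-0.015,0,0],"spin":0},{"offset":[-0.018,0,0],"spin":0},{"offset":[-0.012,0,0],"spin":0},{"offset":[-0.004,0,-0.006],"spin":0},{"offset":[0,0,-0.02],"spin":0},{"offset":[0,-0.006,-0.034],"spin":0},{"offset":[0,-0.01,-0.044],"spin":0}]' 0.05; python3 -m crank '[{"offset":[0,-0.01,-0.044],"spin":0},{"offset":[0,-0.01,-0.044],"spin":0},{"offset":[0,-0.01,-0.044],"spin":0},{"offset":[0,-0.01,-0.044],"spin":0},{"offset":[0,-0.01,-0.044],"spin":0},{"offset":[0,-0.01,-0.04],"spin":0},{"offset":[0,-0.005,-0.028],"spin":0},{"offset":[0,-0.001,-0.016],"spin":0},{"offset":[0,0,-0.0055],"spin":0},{"offset":[0,0,0],"spin":0},{"offset":[0,0,0],"spin":0},{"offset":[0,0,0],"spin":0}]'
```

```text
time_s: 48.35
position: [0.5414, 0.0048, 0.4005]
tcp_rot: [[0.001, 1.0, -0.003], [-0.0, -0.003, -1.0], [-1.0, 0.001, 0.0]]
force: [0.5, 1.2, -0.4]
opening: 0.575
time_s: 49.55
position: [0.4757, 0.3129, 0.4007]
tcp_rot: [[-0.0, 1.0, -0.002], [-0.001, -0.002, -1.0], [-1.0, -0.0, 0.001]]
force: [-0.0, 0.4, 0.1]
opening: 0.573
```

```bash
python3 -m crank '[{"offset":[0.008,-0.0005,-0.0005],"spin":0},{"offset":[0.016,0,0],"spin":0},{"offset":[0.02,0,0],"spin":0},{"offset":[0.018,0,0],"spin":0},{"offset":[0.014,0,0],"spin":0},{"offset":[0.009,0,0],"spin":0},{"offset":[0.003,0,0],"spin":0},{"offset":[0,0,0],"spin":0},{"offset":[0,0,0],"spin":0}]'; python3 -m crank '[{"offset":[0,0,0],"spin":0},{"offset":[0,0,0],"spin":0},{"offset":[0,0,0],"spin":0},{"offset":[0,0,0],"spin":0},{"offset":[0,0,0],"spin":0},{"offset":[0,0,0],"spin":0}]' 0.0
python3 - <<'E'
from h import *
for n in("top","scene"):
    c=bot.capture(n);P,ok=cloud(c)
    for q in bot.regions_of("bottle_dark",c)[:2]:
        Q=P[q["region"]&ok]
        if len(Q)>40 : print(n,q["p"],fit(Q,"bottle_dark"))
E
```

```text
time_s: 50.45
position: [0.475, 0.3147, 0.3133]
tcp_rot: [[0.001, 1.0, -0.0], [0.0, -0.0, -1.0], [-1.0, 0.001, -0.0]]
force: [0.4, 0.1, -0.1]
opening: 0.574
time_s: 51.05
position: [0.4748, 0.3146, 0.313]
tcp_rot: [[0.0, 1.0, -0.0], [-0.0, -0.0, -1.0], [-1.0, 0.0, 0.0]]
force: [-0.7, -0.1, 1.9]
opening: 0.274
top 0.61 (array([ 0.5572265 , -0.09932176,  0.05536545]), np.float64(0.000822274024820676))
scene 0.98 (array([ 0.55559611, -0.09873451,  0.05613531]), np.float64(0.0008345247718654254))
```

```bash
python3 -m crank '[{"offset":[-0.003,0,0],"spin":0},{"offset":[-0.01,0,0],"spin":0},{"offset":[-0.02,0,0],"spin":0},{"offset":[-0.024,0,0],"spin":0},{"offset":[-0.019,0,0],"spin":0},{"offset":[-0.009,0,0.005],"spin":0},{"offset":[0,0.003,0.0129],"spin":0},{"offset":[0,0.005,0.023],"spin":0},{"offset":[0,0.006,0.032],"spin":0},{"offset":[0,0.006,0.032],"spin":0},{"offset":[0,0.006,0.032],"spin":0},{"offset":[0,0.006,0.032],"spin":0}]';python3 -m crank '[{"offset":[0,0.006,0.032],"spin":0},{"offset":[0,0.006,0.032],"spin":0},{"offset":[0,0.006,0.032],"spin":0},{"offset":[0,0.006,0.032],"spin":0},{"offset":[0,0.005,0.023],"spin":0},{"offset":[0,0.003,0.014],"spin":0},{"offset":[0,0.0027,0.006],"spin":0},{"offset":[0,0,0],"spin":0},{"offset":[0,0,0],"spin":0},{"offset":[0,0,0],"spin":0}]'; python3 -c "
from h import *
held('bottle_white')"
```

```text
time_s: 52.45
position: [0.5062, 0.1435, 0.3964]
tcp_rot: [[-0.003, 1.0, -0.0], [-0.001, -0.0, -1.0], [-1.0, -0.003, 0.001]]
force: [0.2, 0.4, -3.6]
opening: 0.271
time_s: 53.45
position: [0.541, -0.0241, 0.3976]
tcp_rot: [[-0.001, 1.0, 0.001], [0.001, 0.001, -1.0], [-1.0, -0.001, -0.001]]
force: [0.5, -0.5, -4.0]
opening: 0.269
scene tcp [ 0.54097314 -0.02414782  0.39760529] held 797 (array([ 0.53973132, -0.02341582,  0.11829439]), np.float64(0.0007499407191671919))
```

```bash
python3 -m crank '[{"offset":[0.006,-0.0031,0.0003],"spin":0},{"offset":[0.013,0,0],"spin":0},{"offset":[0.014,0,0],"spin":0},{"offset":[0.012,0,0],"spin":0},{"offset":[0.007,0,0],"spin":0},{"offset":[0.004,0,0],"spin":0},{"offset":[0.0015,0,0],"spin":0},{"offset":[0.001,0,0],"spin":0},{"offset":[0,0,0],"spin":0},{"offset":[0,0,0],"spin":0}]'; python3 -m crank '[{"offset":[0.001,0,0],"spin":0},{"offset":[0,0,0],"spin":0},{"offset":[0,0,0],"spin":0}]'
```

```text
time_s: 54.5
position: [0.5384, -0.0256, 0.3397]
tcp_rot: [[0.001, 1.0, -0.0], [-0.0, -0.0, -1.0], [-1.0, 0.001, 0.0]]
force: [0.4, -0.2, -3.5]
opening: 0.269
time_s: 54.8
position: [0.5382, -0.0256, 0.3383]
tcp_rot: [[0.0, 1.0, -0.0], [-0.0, -0.0, -1.0], [-1.0, 0.0, 0.0]]
force: [0.5, 0.1, -3.1]
opening: 0.27
```

```bash
python3 -m crank '[{"offset":[0.001,-0.0003,-0.0003],"spin":0},{"offset":[0,0,0],"spin":0},{"offset":[0,0,0],"spin":0}]'; python3 -m crank '[{"offset":[0.0007,0,0],"spin":0},{"offset":[0,0,0],"spin":0},{"offset":[0,0,0],"spin":0}]'; python3 -m crank '[{"offset":[0.0006,0,0],"spin":0},{"offset":[0,0,0],"spin":0},{"offset":[0,0,0],"spin":0}]'
```

```text
time_s: 55.1
position: [0.5379, -0.0252, 0.3372]
tcp_rot: [[-0.0, 1.0, -0.0], [0.0, -0.0, -1.0], [-1.0, -0.0, -0.0]]
force: [0.1, 0.7, -2.4]
opening: 0.27
time_s: 55.4
position: [0.5379, -0.0252, 0.3365]
tcp_rot: [[-0.0, 1.0, -0.0], [0.0, -0.0, -1.0], [-1.0, -0.0, -0.0]]
force: [-1.2, -0.0, -3.6]
opening: 0.273
time_s: 55.7
position: [0.538, -0.0253, 0.336]
tcp_rot: [[0.0, 1.0, -0.0], [-0.0, -0.0, -1.0], [-1.0, 0.0, 0.0]]
force: [-0.7, 0.3, -2.2]
opening: 0.269
```

```bash
python3 -m crank '[{"offset":[0.0005,0,0],"spin":0},{"offset":[0,0,0],"spin":0},{"offset":[0,0,0],"spin":0}]'
```

```text
time_s: 56.0
position: [0.5381, -0.0253, 0.336]
tcp_rot: [[0.001, 1.0, -0.0], [-0.0, -0.0, -1.0], [-1.0, 0.001, 0.0]]
force: [-0.9, -0.3, 1.5]
opening: 0.273
```

```bash
python3 -m crank '[{"offset":[0,0,0],"spin":0},{"offset":[0,0,0],"spin":0},{"offset":[0,0,0],"spin":0},{"offset":[0,0,0],"spin":0},{"offset":[-0.005,0,0],"spin":0},{"offset":[-0.016,0,0],"spin":0},{"offset":[-0.02,0,0],"spin":0},{"offset":[-0.018,0,0],"spin":0},{"offset":[-0.006,0,-0.006],"spin":0},{"offset":[0,0,-0.02],"spin":0},{"offset":[0,0.003,-0.034],"spin":0},{"offset":[0,0.003,-0.04],"spin":0}]' 0.05; python3 -m crank '[{"offset":[0,0.003,-0.04],"spin":0},{"offset":[0,0.003,-0.04],"spin":0},{"offset":[0,0.003,-0.04],"spin":0},{"offset":[0,0.003,-0.04],"spin":0},{"offset":[0,0.003,-0.035],"spin":0},{"offset":[0,0,-0.028],"spin":0},{"offset":[0,0,-0.018],"spin":0},{"offset":[0,0,-0.0085],"spin":0},{"offset":[0,0,-0.001],"spin":0},{"offset":[0,0,0],"spin":0},{"offset":[0,0,0],"spin":0},{"offset":[0,0,0],"spin":0}]'
```

```text
time_s: 57.2
position: [0.5439, 0.0753, 0.4002]
tcp_rot: [[-0.0, 1.0, -0.003], [0.0, -0.003, -1.0], [-1.0, -0.0, -0.0]]
force: [0.3, 0.3, -0.8]
opening: 0.577
time_s: 58.4
position: [0.5593, 0.3241, 0.4006]
tcp_rot: [[-0.0, 1.0, -0.002], [-0.0, -0.002, -1.0], [-1.0, -0.0, 0.0]]
force: [0.4, -1.0, -0.2]
opening: 0.57
```

```bash
python3 -m crank '[{"offset":[0.008,0,-0.0003],"spin":0},{"offset":[0.016,0,0],"spin":0},{"offset":[0.019,0,0],"spin":0},{"offset":[0.017,0,0],"spin":0},{"offset":[0.012,0,0],"spin":0},{"offset":[0.007,0,0],"spin":0},{"offset":[0.003,0,0],"spin":0},{"offset":[0,0,0],"spin":0},{"offset":[0,0,0],"spin":0}]'; python3 -m crank '[{"offset":[0,0,0],"spin":0},{"offset":[0,0,0],"spin":0},{"offset":[0,0,0],"spin":0},{"offset":[0,0,0],"spin":0},{"offset":[0,0,0],"spin":0},{"offset":[0,0,0],"spin":0}]' 0.0
python3 - <<'E'
from h import *
for n in("top","scene"):
    c=bot.capture(n);P,ok=cloud(c)
    for q in bot.regions_of("bottle_white",c)[:2]:
        Q=P[q["region"]&ok]
        if len(Q)>40 : print(n,q["p"],fit(Q,"bottle_white"))
E
```

```text
time_s: 59.3
position: [0.5593, 0.3256, 0.3191]
tcp_rot: [[0.001, 1.0, -0.0], [0.001, -0.0, -1.0], [-1.0, 0.001, -0.001]]
force: [-0.5, 0.5, 0.7]
opening: 0.573
time_s: 59.9
position: [0.5591, 0.3254, 0.3186]
tcp_rot: [[0.0, 1.0, -0.0], [-0.0, -0.0, -1.0], [-1.0, 0.0, 0.0]]
force: [0.2, -0.8, 1.4]
opening: 0.27
top 0.75 (array([ 0.53863922, -0.02576523,  0.05550052]), np.float64(0.0009498775302878125))
scene 0.78 (array([ 0.53702906, -0.02483624,  0.05596401]), np.float64(0.0008442564750948296))
scene 0.74 (array([ 0.55590396, -0.09890462,  0.06631276]), np.float64(0.0008563614756406449))
```

```bash
python3 -m crank '[{"offset":[-0.003,0,0],"spin":0},{"offset":[-0.01,0,0],"spin":0},{"offset":[-0.018,0,0],"spin":0},{"offset":[-0.022,0,0],"spin":0},{"offset":[-0.018,0,0],"spin":0},{"offset":[-0.009,0,0.005],"spin":0},{"offset":[0,0.0015,0.0129],"spin":0},{"offset":[0,0.003,0.023],"spin":0},{"offset":[0,0.004,0.032],"spin":0},{"offset":[0,0.004,0.032],"spin":0},{"offset":[0,0.004,0.032],"spin":0},{"offset":[0,0.004,0.032],"spin":0}]';python3 -m crank '[{"offset":[0,0.004,0.032],"spin":0},{"offset":[0,0.004,0.032],"spin":0},{"offset":[0,0.004,0.028],"spin":0},{"offset":[0,0.002,0.018],"spin":0},{"offset":[0,0.0015,0.011],"spin":0},{"offset":[0,0.0005,0.006],"spin":0},{"offset":[0,0,0.001],"spin":0},{"offset":[0,0,0],"spin":0},{"offset":[0,0,0],"spin":0},{"offset":[0,0,0],"spin":0}]'; python3 -c "
from h import *
held('bottle_red')"
```

```text
time_s: 61.3
position: [0.5789, 0.1544, 0.3971]
tcp_rot: [[-0.003, 1.0, -0.001], [-0.001, -0.001, -1.0], [-1.0, -0.003, 0.001]]
force: [-0.5, 1.0, -2.8]
opening: 0.271
time_s: 62.3
position: [0.5953, 0.0295, 0.3985]
tcp_rot: [[-0.0, 1.0, 0.001], [0.0, 0.001, -1.0], [-1.0, -0.0, -0.0]]
force: [-1.3, 0.0, -2.9]
opening: 0.27
scene tcp [0.59533111 0.02950957 0.39847394] held 861 (array([0.59375284, 0.02981828, 0.11341436]), np.float64(0.0007672911936416928))
```

```bash
python3 -m crank '[{"offset":[0.006,0.0003,0.0008],"spin":0},{"offset":[0.012,0,0],"spin":0},{"offset":[0.013,0,0],"spin":0},{"offset":[0.011,0,0],"spin":0},{"offset":[0.006,0,0],"spin":0},{"offset":[0.003,0,0],"spin":0},{"offset":[0.0015,0,0],"spin":0},{"offset":[0.001,0,0],"spin":0},{"offset":[0,0,0],"spin":0},{"offset":[0,0,0],"spin":0}]'; python3 -m crank '[{"offset":[0.001,0,0],"spin":0},{"offset":[0,0,0],"spin":0},{"offset":[0,0,0],"spin":0}]'
```

```text
time_s: 63.35
position: [0.5959, 0.0278, 0.3454]
tcp_rot: [[0.001, 1.0, -0.0], [-0.0, -0.0, -1.0], [-1.0, 0.001, 0.0]]
force: [-0.6, -0.1, -2.7]
opening: 0.273
time_s: 63.65
position: [0.5957, 0.0278, 0.344]
tcp_rot: [[0.0, 1.0, -0.0], [-0.0, -0.0, -1.0], [-1.0, 0.0, 0.0]]
force: [0.5, 0.3, -2.8]
opening: 0.274
```

```bash
python3 -m crank '[{"offset":[0.001,0,0],"spin":0},{"offset":[0,0,0],"spin":0},{"offset":[0,0,0],"spin":0}]'; python3 -m crank '[{"offset":[0.0008,0,0],"spin":0},{"offset":[0,0,0],"spin":0},{"offset":[0,0,0],"spin":0}]'; python3 -m crank '[{"offset":[0.0006,0,0],"spin":0},{"offset":[0,0,0],"spin":0},{"offset":[0,0,0],"spin":0}]'
```

```text
time_s: 63.95
position: [0.5958, 0.0278, 0.3429]
tcp_rot: [[-0.0, 1.0, -0.0], [0.0, -0.0, -1.0], [-1.0, -0.0, -0.0]]
force: [0.1, 0.3, -2.3]
opening: 0.269
time_s: 64.25
position: [0.5957, 0.0278, 0.3421]
tcp_rot: [[-0.0, 1.0, -0.0], [0.0, -0.0, -1.0], [-1.0, -0.0, -0.0]]
force: [-0.5, 0.2, -2.0]
opening: 0.273
time_s: 64.55
position: [0.5958, 0.0278, 0.3416]
tcp_rot: [[0.0, 1.0, -0.0], [-0.0, -0.0, -1.0], [-1.0, 0.0, 0.0]]
force: [-0.4, 0.3, -2.2]
opening: 0.269
```

```bash
python3 -m crank '[{"offset":[0.0005,0,0],"spin":0},{"offset":[0,0,0],"spin":0},{"offset":[0,0,0],"spin":0}]'
```

```text
time_s: 64.85
position: [0.5959, 0.0278, 0.3416]
tcp_rot: [[0.001, 1.0, -0.0], [-0.0, -0.0, -1.0], [-1.0, 0.001, 0.0]]
force: [-0.3, -0.5, 2.4]
opening: 0.271
```

Contact. Release, rise, and move clear toward the board side.

```bash
python3 -m crank '[{"offset":[0,0,0],"spin":0},{"offset":[0,0,0],"spin":0},{"offset":[0,0,0],"spin":0},{"offset":[0,0,0],"spin":0},{"offset":[-0.005,0,0],"spin":0},{"offset":[-0.015,0,0],"spin":0},{"offset":[-0.02,0,0],"spin":0},{"offset":[-0.02,0,0],"spin":0},{"offset":[-0.015,-0.003,-0.006],"spin":0},{"offset":[-0.005,-0.008,-0.02],"spin":0},{"offset":[0,-0.012,-0.034],"spin":0},{"offset":[0,-0.015,-0.04],"spin":0}]' 0.05; python3 -m crank '[{"offset":[0,-0.015,-0.04],"spin":0},{"offset":[0,-0.015,-0.04],"spin":0},{"offset":[0,-0.015,-0.04],"spin":0},{"offset":[0,-0.01,-0.03],"spin":0},{"offset":[0,-0.005,-0.015],"spin":0},{"offset":[0,0,-0.006],"spin":0},{"offset":[0,0,0],"spin":0},{"offset":[0,0,0],"spin":0}]'
python3 - <<'E'
from h import *
for n in("top","scene"):
    c=bot.capture(n);cv2.imwrite(f"pics/{n}9.png",c["pixels"]);P,ok=cloud(c)
    for l in ("bud_pot","bottle_dark","bottle_white","bottle_red","glaze_jar","kiln_post"):
      for q in bot.regions_of(l,c)[:3]:
        Q=P[q["region"]&ok]
        if len(Q)>40 :
            f=fit(Q,l)
            if f[1]<.002:print(n,l,round(q["p"],2),np.round(f[0],4))
E
```

```text
time_s: 66.05
position: [0.5579, 0.1279, 0.4218]
tcp_rot: [[0.002, 1.0, -0.003], [0.0, -0.003, -1.0], [-1.0, 0.002, -0.0]]
force: [0.0, 0.5, -0.9]
opening: 0.577
time_s: 66.85
position: [0.4985, 0.2978, 0.421]
tcp_rot: [[0.0, 1.0, -0.001], [-0.001, -0.001, -1.0], [-1.0, 0.0, 0.001]]
force: [0.3, 1.0, -0.6]
opening: 0.57
top bud_pot 0.65 [ 0.7918 -0.1363 -0.0161]
top bottle_dark 0.85 [ 0.5571 -0.0993  0.0554]
top bottle_white 0.75 [ 0.5386 -0.0255  0.0555]
top glaze_jar 0.57 [7.150e-01 3.237e-01 5.000e-04]
top kiln_post 0.64 [ 7.173e-01 -3.046e-01  2.000e-04]
scene bud_pot 0.72 [ 0.7784 -0.1355 -0.0116]
scene bud_pot 0.56 [ 0.4545 -0.3218  0.0629]
scene bottle_dark 0.61 [ 0.5556 -0.0987  0.056 ]
scene bottle_white 0.59 [ 0.5371 -0.0248  0.0562]
scene bottle_red 0.56 [0.5944 0.0274 0.0558]
scene glaze_jar 0.93 [ 7.116e-01  3.232e-01 -4.000e-04]
scene kiln_post 0.77 [ 7.150e-01 -3.065e-01  4.000e-04]
```

View pics/scene9.png

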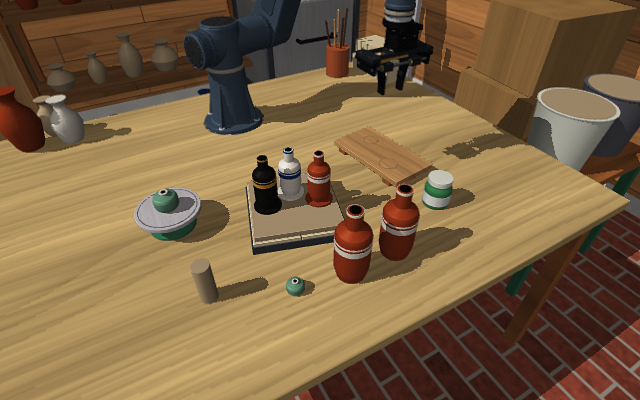

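View pics/top9.png

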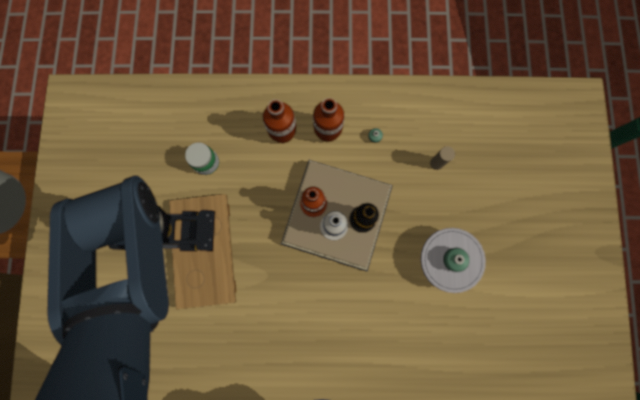

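The bottles are on their cookies at scene (265,185), (289,175) and (318,180). The pot is on the wheel at (165,200), the bystanders are unmoved, and the arm is clear.

```bash
python3 -c "
from rig import bot
print(bot.hand_in())"
```

```text
the job is handed in; nothing more can be done
None
```

The job is done and handed in at about 67 s. I stood the red, white and dark bottles on the ware board and set the 60 mm bud pot on the banding wheel. Then I put the dark, white and red bottles back on the cookies of their own colour. Every piece was lowered in steps of about 0.5–1 mm until the wrist force showed contact, and only then released.

Last checks:
- **Bottles:** all three are upright and within about 1 mm of where they first stood.
- **Pot:** it sits about 1.5 mm from the wheel's centre, measured in one top picture. Separate estimates of the wheel's centre differed by 2–3 mm.
- **Bystanders:** the glaze jar and kiln post are unmoved to within 1 mm.
- **Robot:** the arm is clear of everything.

Some checks failed or disagreed:
- The scene and top cameras differed by 1–2 mm throughout, so I compared positions within one camera.
- In the final check, the top camera gave no valid fit for the red bottle or the pot. Both show in its picture, and the scene camera measured them.
- The network once missed the dark bottle while it was held, so I measured it from depth instead.

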